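Right the toppled bottle on the stirrer and start it

ROBOT

A 6-joint arm with a two-finger parallel gripper is mounted at the origin on the work surface. World frame = base frame: x ahead of the robot, y to its left, z up, the work surface at z = 0. Lengths are in mm, angles in degrees, forces in N, time in s.
With the tool pointing down it reaches from about 350 to 850 mm from the base axis. Payload 8.1 kg.
Tool frame: the origin (TCP) lies on the centre line of the jaws, within the pads' length; the fingertips stand 19 mm ahead of it and the grasp point (between the pads) is the TCP (r.tip_reach is the z of the fingertips in the tool frame, in mm); z points along the fingers, y is the line along which they close (so a half turn about z gives the same grasp; the last joint's range is limited). The gripper opens to 85 mm and grips with 20 to 120 N. Pads are 22 mm wide; open, the fingers measure 114 mm over their backs; the gripper's body (76 mm by 85 mm) begins 54 mm behind the grasp point. The pads swing forward as they close: fully open they stand 13 mm farther back than shut.
Start: joints at [-4.893, 7.471, 85.268, -0, 87.261, -4.893], TCP at [600.004, 0.022, 219.492] pointing down, gripper open.
Joint ranges: [-169.43, 169.43], [-51.17, 129.36], [1.28, 143.12], [-76.62, 256.62], [0, 156.53], [-152.29, 152.29]. Speed limits (degrees/s): [136.94, 136.94, 159.86, 180, 180, 180].

INTERFACE

Orientations are given as [roll, pitch, yaw] about the fixed x, y, z axes, in that order (R = Rz(yaw) Ry(pitch) Rx(roll)).
In Python, from bench import r gives the robot as it stands. The module is installed in compiled form; this text tells all that it offers.
- The arm moves only by the shell command python3 -m handwheel 'ROWS' [FORCE]. ROWS is JSON, a list of rows, each a list of 7 numbers: the shift along the tool's x, y, z in m, then the turn, a rotation vector about the tool's x, y, z in degrees, then the finger opening in m, from 0 to 0.0854. In form: [[tx, ty, tz, ax, ay, az, claw], ...]. A call has 1 to 8 rows; each row shifts and turns the commanded pose from where the row before left it, along the tool's axes as they then stand; what a row does not reach is not made up. A row lasts 1/12 s, in which the tool goes at most 41.7 mm and 7.16 degrees, less where a joint would pass 70% of its speed; a pose out of reach is approached as far as the arm can. A call with a gripper value outside its range is refused whole. The fingers move at their own pace and stop on an object; FORCE is the grip in N (left out, the last holds). Time passes only in rows, so rows that do not move let the fingers close. It gives the time, the measured TCP pose, the force, the opening and the grip force at its end, in the units of the state.
- r.sense(): the state, without advancing time (a new reading comes with each control period).
- r.snapshot(name): name is "scene" or "side" or "wrist"; returns (picture, depth): 480x640x3 uint8, blue, green, red; 480x640 float32, mm along the optical axis (not along the pixel's ray), 0 where there is no reading.
- r.calibration(name): a dict with "vfov" (degrees; the focal length in pixels is half the picture's height over the tangent of half this angle, whatever the lens; pixels are square), "cx", "cy" (the principal point, pixels), "rvec" (rotation vector, rad) and "tvec" (3), from world to camera coordinates, as OpenCV has them; the wrist camera has in their place "tool_from_camera" (4x4, takes a point from camera to tool coordinates, whose origin is the TCP and whose axes are the flange's). Camera axes: x right, y down, z forward; pixel columns grow to the right and rows downward; lengths in mm; the calibration is good to about 2 mm. A picture is of the moment at which its call begins: read the wrist's pose just before it. calibration takes no time and is no camera call.
- r.hand_in(): hands the job in; it is judged then, once.
The state is a dict: "time": time; "joint_pos": joint angles; "qd": joint speeds; "joint_efforts": joint torques, N m; "tool_pos": TCP position; "tcp_rot": TCP orientation; "ft_force": force on the tool from outside, world axes, zero at the start; "wrist_torque": the same for the moment, N m; "finger_gap": finger opening in mm; "grip_force": force on a finger pad.
Only numpy, scipy, OpenCV 4.12 (cv2) and the standard library are available. Lean on these libraries where they do the work, as an engineer would, in place of code of your own. Each camera call takes 0.05 s, during which the arm holds its last target. There are 200 camera calls.

TASK

The square amber bottle has toppled over on the lab table: pick it up, stand it upright in the middle of the stirrer's round plate, setting it down gently, and let go. Then start the stirrer by twisting its blue knob clockwise all the way to its stop and letting it spring back by itself, with the bottle still standing on the plate. Leave the flask, the rack and the carton where they are.

Things in the scene. Friction and masses are not known exactly. Their poses are not given: they have to be found in the camera images.
- bottle: Square amber lab bottle with blue cap, 140 mm long, 0.2-0.45 kg, lying on a flat side, cap towards the robot within 40 degrees. Body 52 x 52 mm from the base to 98 mm, then shoulder, 28 mm neck, round cap 34 mm across from 114 to 140 mm. Origin: centre of the base; z runs from base to cap (level while lying, up when righted), x, y square to the sides. Mass centre about 57 mm from the base.
- stirrer: Magnetic stirrer, white box fixed to the table. Origin on the table below the plate centre; x from front (knob side, facing the robot) to back. Footprint x -152 to +73 mm, 160 mm wide (y). Box top 70 mm high from x = -82 mm backwards; ahead of that a grey fascia slopes down to the front at 35 degrees from level, to about 21 mm high at the front edge.
- plate_centre (a point): Centre of the top face of the stirrer's round white plate, 130 mm across, 78 mm above the table, level. It stands 8 mm above the box top. Axes as the stirrer's.
- start_knob (a joint): Angle of the blue knob (rad): 0 at rest, grows as it turns clockwise seen facing the fascia, stop at 1.2. A spring returns it to 0 when let go; turning takes 0.03 N m at rest, 0.15 N m at the stop.
- knob_grip (a point): On the knob's axis, 29 mm out from the fascia: where to grip. z = knob axis, out of the fascia, 35 degrees from vertical towards the stirrer's front; the knob turns negatively about it. x = along the bar grip, up the slope at rest; axes turn with the knob. Bar grip 44 mm long (x), 14 mm thick (y), from 7 to 37 mm out from the fascia, on a black disc 52 mm across, 7 mm high.
- flask: Bystander: greenish conical flask standing, 82 mm across at the base, 122 mm high; origin at the centre of its base.
- rack: Bystander: red test-tube rack with a few glass tubes, 75 x 200 mm, 68 mm high (tubes to 95 mm); origin at the centre of its underside, long along its y.
- carton: Bystander: white and green glove carton, 90 x 190 mm, 70 mm high; origin at the centre of its underside, long along its y.
Mind the look-alikes: they are no part of the job. Several things look just like the bottle: the one meant starts farthest from the robot's base.

How it is judged:
By the outcome, as a careful person would: the job done as asked, in the order asked, and still so for the second after the job is handed in, with the robot touching nothing.
It also fails if it takes over 51 s, if anything falls off the work surface, if the arm or the gripper's body presses on something with over 40 N, if the wrist force passes 120 N, or if a joint passes its speed limit or range.

## Working session

There is one attempt and no reset: what is moved stays moved. The work goes in short steps, Python scripts to look and compute and a shell command to move; the robot and the scene stay as the last step left them, time stands still between calls to the robot, and variables do not carry over. Pictures are saved under pics/ and viewed, at most 10 in all, crops included, and the job is handed in when it is done.

```bash
mkdir -p pics
cat > h.py <<'E'
import numpy as np, cv2
from bench import r
def save(name,fn):
    p,d=r.snapshot(name); cv2.imwrite('pics/%s.png'%fn,p); np.save('pics/%s.npy'%fn,d); return p,d
def K(c):
    f=240/np.tan(np.radians(c['vfov']/2)); return f,c['cx'],c['cy']
def cloud(name,d):
    c=r.calibration(name); f,cx,cy=K(c)
    v,u=np.mgrid[:480,:640]; P=np.stack([(u-cx)/f*d,(v-cy)/f*d,d],-1).astype(float)
    if 'rvec' in c:
        R=cv2.Rodrigues(np.array(c['rvec'],float))[0]; return (P-np.array(c['tvec'],float).ravel())@R
    T=np.array(c['tool_from_camera']); return P@T[:3,:3].T+T[:3,3]
E
python3 - <<'E'
from h import *
print(r.sense())
for n in('scene','side'): 
    save(n,n+'0'); print(r.calibration(n))
E
```

```text
{'time': 0.0, 'joint_pos': array([-4.89311551e+00,  7.51408270e+00,  8.53312544e+01, -4.77968888e-04,
        8.72626180e+01, -4.89116982e+00]), 'qd': array([ 0.05891683, -0.07323473, -0.03656435, -0.02875068, -0.06964355,
        0.01864595]), 'joint_efforts': array([-1.90700346e-03, -5.69404185e+01, -5.00557995e+01, -2.19391650e-04,
        1.44415747e-02,  7.24149572e-05]), 'tool_pos': array([5.99407926e+02, 6.92939547e-02, 2.18436230e+02]), 'tcp_rot': array([-1.79892397e+02, -8.72897173e-03,  8.99980694e+01]), 'ft_force': array([-0.15298724,  0.50742658,  0.88293053]), 'wrist_torque': array([ 0.04562651, -0.01591229, -0.00986403]), 'grip_force': 0.0, 'finger_gap': 85.67557425068692}
{'vfov': 48.23488114148725, 'cx': 318.6791690974812, 'cy': 243.79680191178085, 'rvec': array([ 2.02037369,  0.72125073, -0.42853598]), 'tvec': array([-409.09821923,  -68.69452845, 1496.39309761])}
{'vfov': 46.20444824541694, 'cx': 323.3761188751022, 'cy': 224.68232423105007, 'rvec': array([ 2.20797235, -0.63682812,  0.26640157]), 'tvec': array([-423.88854514,  261.53479098, 1018.12529335])}
```

View pics/scene0.png

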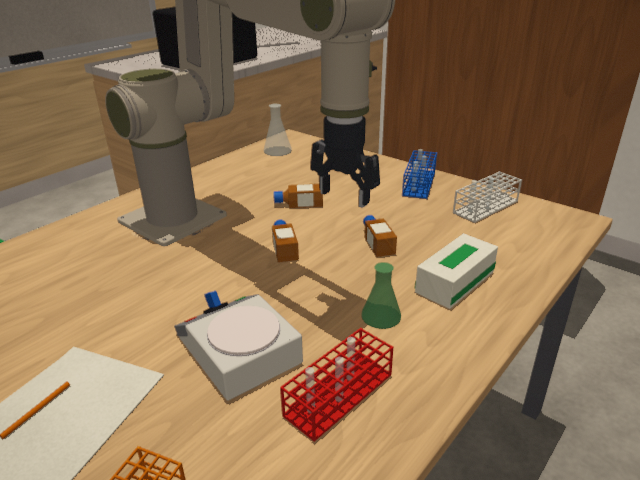

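View pics/side0.png

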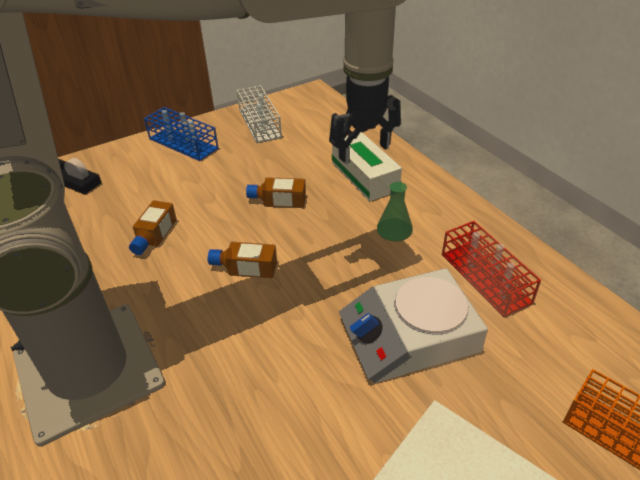

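Three amber bottles are lying down. In the scene picture they are at (300,196), (286,241) and (380,236), which should be (155,226), (250,260) and (280,192) in the side picture. The stirrer plate is at (243,328) scene and (431,303) side, and the knob at (365,326) side. Next I measure the distances to the base.

```bash
cat > m.py <<'E'
from h import *
for n in('scene','side'):
    p=cv2.imread(f'pics/{n}0.png'); d=np.load(f'pics/{n}0.npy'); W=cloud(n,d); hsv=cv2.cvtColor(p,cv2.COLOR_BGR2HSV)
    ok=(d>0)
    tb=ok&(abs(W[...,2])<8); print(n,'table z',np.median(W[tb][:,2]))
    def comp(mask,lab,mn=40):
        k,L,S,C=cv2.connectedComponentsWithStats(mask.astype(np.uint8))
        for i in range(1,k):
            if S[i,4]>mn:
                q=W[L==i]; (c,s,a)=cv2.minAreaRect(q[:,:2].astype(np.float32))
                print(lab,'px',C[i].round(),S[i,4],'mean',q.mean(0).round(),'z5-95',np.percentile(q[:,2],[5,95]).round(),'rect',np.round(c),np.round(s),round(a,1))
    z=W[...,2]
    reg=ok&(W[...,0]>200)&(W[...,0]<1000)&(abs(W[...,1])<700)
    comp(reg&(z>42)&(z<60)&(hsv[...,0]<25)|(reg&(z>42)&(z<60)&(hsv[...,1]<120)),'ztop45-60',80)
    comp(reg&(z>5)&(z<60)&(hsv[...,0]>100)&(hsv[...,0]<130)&(hsv[...,1]>130),'blue',25)
    comp(reg&(z>73)&(z<85)&(hsv[...,1]<90),'plate?',300)
    comp(reg&(z>5)&(z<130)&(hsv[...,0]>45)&(hsv[...,0]<90)&(hsv[...,1]>60),'green',60)
    comp(reg&(z>5)&(z<110)&((hsv[...,0]<6)|(hsv[...,0]>174))&(hsv[...,1]>170),'red',100)
    comp(reg&(z>64)&(z<75)&(hsv[...,1]<60),'z70 white',200)
E
python3 m.py
```

```text
scene table z 2.3456693050689994
ztop45-60 px [304. 190.] 350 mean [238. 288.  52.] z5-95 [43. 57.] rect [232. 294.] [102.  59.] 45.3
ztop45-60 px [380. 230.] 533 mean [540. 228.  53.] z5-95 [45. 57.] rect [528. 240.] [ 54. 118.] 53.4
ztop45-60 px [284. 235.] 518 mean [372.  63.  53.] z5-95 [45. 57.] rect [359.  74.] [ 52. 118.] 51.6
ztop45-60 px [453. 277.] 532 mean [775. 161.  51.] z5-95 [43. 59.] rect [791. 194.] [208.  84.] 60.6
ztop45-60 px [382. 303.] 265 mean [706.  -9.  51.] z5-95 [43. 59.] rect [703.  -3.] [59. 38.] 41.0
ztop45-60 px [240. 356.] 978 mean [ 594. -292.   51.] z5-95 [43. 59.] rect [ 538. -251.] [160. 219.] 76.2
blue px [419. 187.] 420 mean [449. 568.  19.] z5-95 [ 6. 41.] rect [428. 605.] [ 73. 179.] 23.0
blue px [368. 218.] 34 mean [470. 278.  42.] z5-95 [34. 46.] rect [470. 279.] [24. 25.] 41.3
blue px [280. 222.] 31 mean [304. 118.  43.] z5-95 [40. 46.] rect [304. 119.] [24. 22.] 21.9
plate? px [243. 330.] 2892 mean [ 575. -262.   80.] z5-95 [75. 82.] rect [ 568. -255.] [133. 145.] 62.6
green px [458. 256.] 425 mean [757. 211.  73.] z5-95 [71. 75.] rect [757
[... 1762 characters left out ...]
e? px [431. 305.] 3274 mean [ 567. -262.   79.] z5-95 [76. 82.] rect [ 572. -255.] [142. 136.] 68.5
green px [366. 153.] 341 mean [754. 212.  72.] z5-95 [69. 74.] rect [753. 212.] [110.  36.] 84.5
green px [351. 177.] 236 mean [709. 207.  21.] z5-95 [12. 30.] rect [709. 211.] [184.   7.] 86.5
green px [395. 217.] 1123 mean [680.  -8.  55.] z5-95 [ 10. 123.] rect [700.  47.] [171.  70.] 72.4
green px [359. 307.] 73 mean [ 469. -176.   49.] z5-95 [45. 54.] rect [ 470. -173.] [29. 11.] 75.4
red px [480. 265.] 1463 mean [ 743. -207.   40.] z5-95 [ 6. 71.] rect [ 757. -217.] [204.  78.] 85.8
z70 white px [402. 321.] 2092 mean [ 505. -258.   70.] z5-95 [65. 74.] rect [ 538. -251.] [159. 149.] 78.1
```

```bash
cat >> h.py <<'E'
from scipy.spatial.transform import Rotation as Ro
def pose():
    s=r.sense(); return np.array(s['tool_pos']),Ro.from_euler('xyz',s['tcp_rot'],degrees=True)
def rows(p1,R1,N=None,start=None):
    "equal rows taking the tool from start (default: now) to p1,R1"
    p0,R0=start or pose(); v=(R0.inv()*R1).as_rotvec(degrees=True); p=R0.inv().apply(np.array(p1)-p0)
    n=N or int(max(np.ceil(np.linalg.norm(v)/5.5),np.ceil(np.linalg.norm(p)/25),1))
    S=sum((Ro.from_rotvec(v*k/n,degrees=True).as_matrix() for k in range(n)),np.zeros((3,3)))
    t=np.linalg.solve(S,p)/1000
    print(n,'rows of',np.r_[t.round(5),(v/n).round(3)].tolist(),'| total rot',v.round(1),'shift',p.round(1))
def frame(x,z):
    x,z=np.array(x,float),np.array(z,float); z/=np.linalg.norm(z); x-=z*(x@z); x/=np.linalg.norm(x)
    return Ro.from_matrix(np.c_[x,np.cross(z,x),z])
E
python3 - <<'E'
from h import *
from scipy.optimize import minimize
p=cv2.imread('pics/scene0.png'); q=cv2.imread('pics/side0.png')
c=np.hstack([cv2.resize(p[190:270,260:420],None,fx=2.4,fy=2.4,interpolation=2),cv2.resize(q[150:230,215:375],None,fx=2.4,fy=2.4,interpolation=2)])
c=np.vstack([c,cv2.resize(q[270:390,330:500],(c.shape[1]//2,271),interpolation=2) if 0 else np.hstack([cv2.resize(q[270:390,330:500],(c.shape[1]//2,271)),cv2.resize(p[275:395,165:325],(c.shape[1]-c.shape[1]//2,271))])])
cv2.imwrite('pics/crop1.png',c)
for n in('scene','side'):
    d=np.load(f'pics/{n}0.npy'); W=cloud(n,d).reshape(-1,3)[d.ravel()>0]
    near=W[np.hypot(W[:,0]-520,W[:,1]-240)<110]
    # bottle top face
    f=near[(near[:,2]>50)&(near[:,2]<62)]; rc=cv2.minAreaRect(f[:,:2].astype(np.float32)); print(n,'topface',np.round(rc[0],1),np.round(rc[1],1),rc[2],'z',np.median(f[:,2]),'med',np.median(f,0))
    s=W[(np.hypot(W[:,0]-570,W[:,1]+257)<110)]
    pl=s[(s[:,2]>76.5)&(s[:,2]<86)]; (cc,rr)=cv2.minEnclosingCircle(pl[:,:2].astype(np.float32)); print('plate',np.round(cc,1),rr,np.median(pl[:,2]),'mean',pl.mean(0))
    hull=cv2.convexHull(pl[:,:2].astype(np.float32))[:,0]; e=cv2.fitEllipse(hull);print('ell',e)
    st=W[(np.hypot(W[:,0]-530,W[:,1]+250)<170)&(W[:,2]>12)&(W[:,2]<74)&(W[:,0]<700)]
    st=st[(abs(st[:,1]+250)<125)]; rc=cv2.minAreaRect(st[:,:2].astype(np.float32)); print('stirrer',rc)
    pim=cv2.imread(f'pics/{n}0.png'); h=cv2.cvtColor(pim,cv2.COLOR_BGR2HSV); WW=cloud(n,d)
    m=(d>0)&(h[...,0]>95)&(h[...,0]<130)&(h[...,1]>110)&(np.hypot(WW[...,0]-445,WW[...,1]+230)<60)&(WW[...,2]>25)
    k=WW[m]; print('knob',len(k),k.mean(0),k.min(0),k.max(0))
E
```

```text
scene topface [535.6 235. ] [ 53.7 100. ] 53.4385986328125 z 54.445533923037445 med [537.97116314 231.38510914  54.44553392]
plate [ 549.6 -251.6] 88.30927276611328 79.91181205202422 mean [ 573.55739769 -260.76904706   79.88796152]
ell ((552.12939453125, -253.85171508789062), (130.06857299804688, 177.26312255859375), 76.50920867919922)
stirrer ((533.3643798828125, -248.19989013671875), (161.74554443359375, 230.1672821044922), 75.65336608886719)
knob 169 [ 456.06986401 -231.68975018   72.85298876] [ 430.98950682 -240.14345064   44.50057952] [ 475.41616759 -222.33051692   90.79841505]
side topface [531.7 236.5] [ 57.1 101.1] 53.644248962402344 z 53.2231601987346 med [531.73231624 233.739368    53.2231602 ]
plate [ 568.2 -257.2] 67.05985260009766 79.41605116279855 mean [ 568.35361783 -260.73557934   79.43740193]
ell ((569.7714233398438, -258.1703186035156), (129.1499786376953, 131.7185516357422), 135.82763671875)
stirrer ((530.613037109375, -247.71844482421875), (165.4581756591797, 228.919921875), 75.38397216796875)
knob 355 [ 441.80487546 -229.91909157   69.40792739] [ 418.70313772 -238.50439578   39.68206136] [ 468.70910393 -213.34667093   89.38243059]
```

View pics/crop1.png

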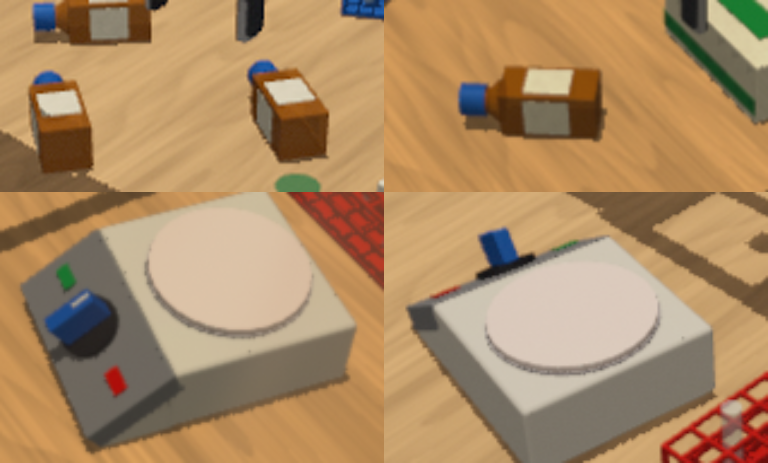

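The bottle at (380,236) scene and (283,192) side is the one meant: it is about 585 mm from the base, while the other two are about 375 mm away. The crop shows it lying flat with its cap towards the robot. I'll grip it at about (527,240), with the tool leaning 30° back over the cap so it can be righted with the tool pointing forward.

```bash
cat >> h.py <<'E'
b=np.array([np.cos(np.radians(143.5)),np.sin(np.radians(143.5)),0]); ca,sa=np.cos(np.pi/6),.5
gz=ca*np.array([0,0,-1])-sa*b; GR=frame(b,gz); GP=np.array([527,240.5,29])
E
python3 - <<'E'
from h import *
rows(GP-120*gz,GR)
rows(GP-120*gz,GR,16)
E
```

```text
13 rows of [0.02517, -0.00012, 0.00067, -1.083, -2.14, -4.017] | total rot [-14.1 -27.8 -52.2] shift [ 276.1 -120.6   85.9]
16 rows of [0.02046, 4e-05, 0.00047, -0.88, -1.739, -3.264] | total rot [-14.1 -27.8 -52.2] shift [ 276.1 -120.6   85.9]
```

```bash
python3 -m handwheel '[[0.0205,0,0.0005,-0.88,-1.74,-3.26,0.085],[0.0205,0,0.0005,-0.88,-1.74,-3.26,0.085],[0.0205,0,0.0005,-0.88,-1.74,-3.26,0.085],[0.0205,0,0.0005,-0.88,-1.74,-3.26,0.085],[0.0205,0,0.0005,-0.88,-1.74,-3.26,0.085],[0.0205,0,0.0005,-0.88,-1.74,-3.26,0.085],[0.0205,0,0.0005,-0.88,-1.74,-3.26,0.085],[0.0205,0,0.0005,-0.88,-1.74,-3.26,0.085]]' 40
python3 -m handwheel '[[0.0205,0,0.0005,-0.88,-1.74,-3.26,0.085],[0.0205,0,0.0005,-0.88,-1.74,-3.26,0.085],[0.0205,0,0.0005,-0.88,-1.74,-3.26,0.085],[0.0205,0,0.0005,-0.88,-1.74,-3.26,0.085],[0.0205,0,0.0005,-0.88,-1.74,-3.26,0.085],[0.0205,0,0.0005,-0.88,-1.74,-3.26,0.085],[0.0205,0,0.0005,-0.88,-1.74,-3.26,0.085],[0.0205,0,0.0005,-0.88,-1.74,-3.26,0.085]]'
python3 -m handwheel '[[0,0,0,0,0,0,0.085],[0,0,0,0,0,0,0.085]]'
python3 - <<'E'
from h import *
rows(GP-120*gz,GR)
p0,R0=pose(); p,d=save('wrist','w1'); C=cloud('wrist',d); W=R0.apply(C.reshape(-1,3))+p0; W=W[d.ravel()>0]
n=W[(np.hypot(W[:,0]-520,W[:,1]-240)<110)]; f=n[(n[:,2]>47)&(n[:,2]<62)]; print(len(W),len(n),len(f))
rc=cv2.minAreaRect(f[:,:2].astype(np.float32)); print(rc,np.median(f,0))
print(r.sense()['joint_pos'])
E
```

```text
time: 0.77
tool_pos: [568.6, 158.7, 196.9]
tcp_rot: [176.2, 15.1, 115.9]
ft_force: [-0.1, -0.3, -0.5]
finger_gap: 84.8
grip_force: 0.0
time: 1.43
tool_pos: [478.1, 277.2, 132.4]
tcp_rot: [180.0, 30.2, 143.6]
ft_force: [-0.1, 1.1, 1.7]
finger_gap: 85.3
grip_force: 0.0
time: 1.6
tool_pos: [477.3, 276.6, 131.4]
tcp_rot: [-179.9, 30.1, 143.6]
ft_force: [0.3, 0.2, -0.3]
finger_gap: 85.3
grip_force: 0.0
1 rows of [-0.00206, 0.00054, -0.0006, -0.063, 0.057, 0.116] | total rot [-0.1  0.1  0.1] shift [-2.1  0.5 -0.6]
305985 62424 6198
((532.4739990234375, 237.20608520507812), (52.00664138793945, 101.16649627685547), 53.53457260131836) [524.18586415 242.5782239   51.13951801]
[ 44.16932628  -0.36245686 108.26369407 -31.77305043  69.92571692
   1.2795792 ]
```

```bash
python3 -m handwheel '[[-0.002,0.0005,0.02,0,0,0,0.085],[0,0,0.02,0,0,0,0.085],[0,0,0.02,0,0,0,0.085],[0,0,0.018,0,0,0,0.085],[0,0,0.016,0,0,0,0.085],[0,0,0.014,0,0,0,0.085],[0,0,0.011,0,0,0,0.085],[0,0,0,0,0,0,0.085]]'
python3 -c "
from h import *
rows(GP,GR)"
```

```text
time: 2.32
tool_pos: [529.0, 238.3, 29.5]
tcp_rot: [-179.9, 30.1, 143.3]
ft_force: [-0.5, -1.5, -0.4]
finger_gap: 84.8
grip_force: 0.0
1 rows of [0.00277, 0.0006, -0.00108, -0.161, 0.061, -0.17] | total rot [-0.2  0.1 -0.2] shift [ 2.8  0.6 -1.1]
```

Now I close with 50 N, then lift.

```bash
python3 -m handwheel '[[0.003,0,0,0,0,0,0.03],[0,0,0,0,0,0,0.03],[0,0,0,0,0,0,0.03],[0,0,0,0,0,0,0.03],[0,0,0,0,0,0,0.03],[0,0,0,0,0,0,0.03],[0,0,0,0,0,0,0.03],[0,0,0,0,0,0,0.03]]' 50
python3 -m handwheel '[[0,0,0,0,0,0,0.03],[0,0,0,0,0,0,0.03],[0,0,0,0,0,0,0.03]]'
python3 - <<'E'
from h import *
p,R=pose(); tgt=p+[0,0,190]; rows(tgt,R)
E
```

```text
time: 2.98
tool_pos: [527.0, 242.9, 30.8]
tcp_rot: [179.8, 30.1, 143.4]
ft_force: [-3.2, 1.2, 6.7]
finger_gap: 50.8
grip_force: 53.5
time: 3.23
tool_pos: [527.0, 242.9, 30.8]
tcp_rot: [179.8, 30.1, 143.4]
ft_force: [-3.3, 1.4, 6.7]
finger_gap: 50.5
grip_force: 53.5
8 rows of [-0.01192, 7e-05, -0.02054, 0.0, 0.0, 0.0] | total rot [0. 0. 0.] shift [ -95.4    0.6 -164.3]
```

```bash
cat >> h.py <<'E'
G0=(np.array([527,242.9,30.8]),Ro.from_euler('xyz',[179.8,30.1,143.4],degrees=True))  # tool at grasp
BR=frame([0,0,1],b)  # bottle z=b
rel_p=G0[1].inv().apply(np.array([572.7,206.8,26])-G0[0]); rel_z=G0[1].inv().apply(b)
def place(gap,phi=-24,xy=(570,-258)):
    h=np.array([np.cos(np.radians(phi)),np.sin(np.radians(phi)),0])
    R=frame([0,0,1],ca*h-sa*np.array([0,0,1]))
    # make rel_z exactly up
    R=Ro.align_vectors([[0,0,1]],[R.apply(rel_z)])[0]*R
    return np.array([xy[0],xy[1],78+gap])-R.apply(rel_p),R
E
python3 -m handwheel '[[-0.012,0,-0.0205,0,0,0,0.03],[-0.012,0,-0.0205,0,0,0,0.03],[-0.012,0,-0.0205,0,0,0,0.03],[-0.012,0,-0.0205,0,0,0,0.03],[-0.012,0,-0.0205,0,0,0,0.03],[-0.012,0,-0.0205,0,0,0,0.03],[-0.012,0,-0.0205,0,0,0,0.03],[-0.012,0,-0.0205,0,0,0,0.03]]'
python3 - <<'E'
from h import *
P,R=place(70); print(P,R.as_euler('xyz',degrees=True),rel_p,rel_z)
rows(P,R); rows(P,R,32)
p0,R0=pose(); v=(R0.inv()*R).as_rotvec()
for k in range(0,9):
    Rk=R0*Ro.from_rotvec(v*k/8); print(k,'toolz',Rk.apply([0,0,1]).round(2),'bz',Rk.apply(rel_z).round(2))
print(r.sense()['joint_pos'])
E
```

```text
time: 3.9
tool_pos: [526.2, 241.2, 219.9]
tcp_rot: [-180.0, 30.0, 143.5]
ft_force: [0.4, 0.5, -3.5]
finger_gap: 50.6
grip_force: 54.2
[ 564.86747419 -257.74027824  206.20936113] [179.99939692 -59.89984946 -23.99947798] [-47.95535529  -1.85062594  33.3406521 ] [ 8.65150103e-01  5.27876534e-06 -5.01513010e-01]
32 rows of [-0.02052, 0.00853, 0.00071, -1.374, 0.414, 5.152] | total rot [-44.   13.2 164.9] shift [-277.2 -377.9  176.1]
32 rows of [-0.02052, 0.00853, 0.00071, -1.374, 0.414, 5.152] | total rot [-44.   13.2 164.9] shift [-277.2 -377.9  176.1]
0 toolz [ 0.4  -0.3  -0.87] bz [-0.8  0.6  0. ]
1 toolz [ 0.45 -0.21 -0.87] bz [-0.62  0.78  0.06]
2 toolz [ 0.52 -0.14 -0.84] bz [-0.42  0.89  0.19]
3 toolz [ 0.6 -0.1 -0.8] bz [-0.22  0.91  0.35]
4 toolz [ 0.67 -0.1  -0.73] bz [-0.04  0.84  0.54]
5 toolz [ 0.74 -0.12 -0.66] bz [0.08 0.69 0.72]
6 toolz [ 0.78 -0.18 -0.59] bz [0.13 0.48 0.87]
7 toolz [ 0.8  -0.26 -0.54] bz [0.1  0.24 0.97]
8 toolz [ 0.79 -0.35 -0.5 ] bz [-0. -0.  1.]
[ 37.62314926  -4.08402657 102.33040974 -29.91294258  74.96629758
  -9.66140382]
```

```bash
cat > seg.py <<'E'
from h import *
P,R=place(70); p0,R0=pose(); v=(R0.inv()*R).as_rotvec(); st=(p0,R0)
for k in range(1,5):
    nx=(p0+(P-p0)*k/4+np.array([0,0,[25,30,20,0][k-1]]),R0*Ro.from_rotvec(v*k/4)); rows(*nx,8,st); st=nx
E
python3 seg.py
```

```text
8 rows of [-0.01375, -0.00843, 0.00159, -1.374, 0.414, 5.152] | total rot [-11.    3.3  41.2] shift [-81.8 -94.5  22.4]
8 rows of [-0.01577, 0.00111, 0.00211, -1.374, 0.414, 5.152] | total rot [-11.    3.3  41.2] shift [-120.   -28.3   21.5]
8 rows of [-0.01217, 0.00971, 0.00376, -1.374, 0.414, 5.152] | total rot [-11.    3.3  41.2] shift [-114.    45.2   28.2]
8 rows of [-0.00429, 0.01422, 0.00641, -1.374, 0.414, 5.152] | total rot [-11.    3.3  41.2] shift [-66.2  99.5  43.9]
```

```bash
python3 -m handwheel '[[-0.0138,-0.0084,0.0016,-1.37,0.41,5.15,0.03],[-0.0138,-0.0084,0.0016,-1.37,0.41,5.15,0.03],[-0.0138,-0.0084,0.0016,-1.37,0.41,5.15,0.03],[-0.0138,-0.0084,0.0016,-1.37,0.41,5.15,0.03],[-0.0138,-0.0084,0.0016,-1.37,0.41,5.15,0.03],[-0.0138,-0.0084,0.0016,-1.37,0.41,5.15,0.03],[-0.0138,-0.0084,0.0016,-1.37,0.41,5.15,0.03],[-0.0138,-0.0084,0.0016,-1.37,0.41,5.15,0.03]]'
python3 -m handwheel '[[-0.0158,0.0011,0.0021,-1.37,0.41,5.15,0.03],[-0.0158,0.0011,0.0021,-1.37,0.41,5.15,0.03],[-0.0158,0.0011,0.0021,-1.37,0.41,5.15,0.03],[-0.0158,0.0011,0.0021,-1.37,0.41,5.15,0.03],[-0.0158,0.0011,0.0021,-1.37,0.41,5.15,0.03],[-0.0158,0.0011,0.0021,-1.37,0.41,5.15,0.03],[-0.0158,0.0011,0.0021,-1.37,0.41,5.15,0.03],[-0.0158,0.0011,0.0021,-1.37,0.41,5.15,0.03]]'
python3 -c "
from h import *
print(r.sense()['joint_pos'])
P,R=place(70); rows(P,R,16)"
```

```text
time: 4.57
tool_pos: [536.5, 115.7, 240.8]
tcp_rot: [151.0, 15.8, 100.8]
ft_force: [-0.3, -0.4, -3.1]
finger_gap: 50.3
grip_force: 54.2
time: 5.23
tool_pos: [545.9, -9.2, 242.1]
tcp_rot: [138.3, -11.4, 69.4]
ft_force: [-0.4, -0.7, -3.1]
finger_gap: 50.8
grip_force: 54.2
[ -4.75497851 -45.93779418 135.46472141  -3.1098039   47.62614302
  21.38212314]
16 rows of [-0.00895, 0.01357, 0.00469, -1.367, 0.417, 5.14] | total rot [-21.9   6.7  82.2] shift [-228.6   84.8   63. ]
```

```bash
cat > seg.py <<'E'
from h import *
for phi in(-40,-55):
  P,R=place(70,phi); p0,R0=pose(); v=(R0.inv()*R).as_rotvec(); st=(p0,R0)
  for k in range(1,3):
    nx=(p0+(P-p0)*k/2+np.array([0,0,[15,0][k-1]]),R0*Ro.from_rotvec(v*k/2)); rows(*nx,8,st); st=nx
E
python3 seg.py
```

```text
8 rows of [-0.01108, 0.01076, 0.00366, -2.08, -0.114, 5.704] | total rot [-16.6  -0.9  45.6] shift [-110.7   52.    20.5]
8 rows of [-0.00358, 0.0128, 0.0095, -2.08, -0.114, 5.704] | total rot [-16.6  -0.9  45.6] shift [-62.8  92.2  63.3]
8 rows of [-0.01063, 0.01094, 0.00444, -2.764, -0.642, 6.193] | total rot [-22.1  -5.1  49.5] shift [-110.    52.    20.7]
8 rows of [-0.0021, 0.01127, 0.01161, -2.764, -0.642, 6.193] | total rot [-22.1  -5.1  49.5] shift [-54.1  87.3  75.9]
```

Going with φ = -55, which keeps the wrist farther from the base axis.

```bash
python3 -m handwheel '[[-0.0106,0.0109,0.0044,-2.76,-0.64,6.19,0.03],[-0.0106,0.0109,0.0044,-2.76,-0.64,6.19,0.03],[-0.0106,0.0109,0.0044,-2.76,-0.64,6.19,0.03],[-0.0106,0.0109,0.0044,-2.76,-0.64,6.19,0.03],[-0.0106,0.0109,0.0044,-2.76,-0.64,6.19,0.03],[-0.0106,0.0109,0.0044,-2.76,-0.64,6.19,0.03],[-0.0106,0.0109,0.0044,-2.76,-0.64,6.19,0.03],[-0.0106,0.0109,0.0044,-2.76,-0.64,6.19,0.03]]'
python3 -c "
from h import *
print(r.sense()['joint_pos'])
P,R=place(70,-55); rows(P,R,8)"
```

```text
time: 5.9
tool_pos: [558.4, -126.6, 241.0]
tcp_rot: [135.9, -41.3, 27.3]
ft_force: [-0.3, -1.1, -4.9]
finger_gap: 50.4
grip_force: 54.3
[ -5.50647266 -45.92156551 143.12762428 -36.82416042  33.21736887
  96.54617341]
8 rows of [-0.00272, 0.01204, 0.01179, -2.869, -0.652, 6.463] | total rot [-23.   -5.2  51.7] shift [-62.3  90.3  75.7]
```

```bash
python3 -m handwheel '[[-0.0027,0.012,0.0118,-2.86,-0.65,6.4,0.03],[-0.0027,0.012,0.0118,-2.86,-0.65,6.4,0.03],[-0.0027,0.012,0.0118,-2.86,-0.65,6.4,0.03],[-0.0027,0.012,0.0118,-2.86,-0.65,6.4,0.03]]'
python3 -c "
from h import *
print(r.sense()['joint_pos'])
P,R=place(70,-55); rows(P,R,8)"
```

```text
time: 6.23
tool_pos: [571.4, -177.3, 232.5]
tcp_rot: [145.0, -52.4, 2.7]
ft_force: [-0.4, -0.2, -2.7]
finger_gap: 50.1
grip_force: 54.3
[ -4.49204189 -33.52699687 138.75458377 -58.77152755  34.68292532
 138.54499719]
8 rows of [-0.00137, 0.00728, 0.00727, -1.746, -0.376, 3.987] | total rot [-14.   -3.   31.9] shift [-26.5  58.5  51.4]
```

```bash
cat > ik.py <<'E'
from h import *
from scipy.optimize import least_squares
D=[([-4.893,7.471,85.268,0,87.261,-4.893],[600,0,219.5],[180,0,90]),
([44.169,-.362,108.264,-31.773,69.926,1.28],[477.3,276.6,131.4],[-179.9,30.1,143.6]),
([37.623,-4.084,102.33,-29.913,74.966,-9.661],[526.2,241.2,219.9],[-180,30,143.5]),
([-4.755,-45.938,135.465,-3.11,47.626,21.382],[545.9,-9.2,242.1],[138.3,-11.4,69.4]),
([-5.506,-45.922,143.128,-36.824,33.217,96.546],[558.4,-126.6,241],[135.9,-41.3,27.3]),
([-4.492,-33.527,138.755,-58.772,34.683,138.545],[571.4,-177.3,232.5],[145,-52.4,2.7])]
def y(a):return Ro.from_euler('y',a,degrees=True)
def z(a):return Ro.from_euler('z',a,degrees=True)
def fr(q,s4=1,s6=1,o=90):return z(q[0])*y(q[1]+q[2])*z(s4*q[3])*y(q[4])*z(s6*q[5]+o)
def fk(q,th):
    a1,d1,a2,a3,d4,d6=th; R=fr(q)
    return z(q[0]).apply(np.array([a1,0,d1])+y(q[1]).apply([0,0,a2])+y(q[1]+q[2]).apply([a3,0,d4]))+R.apply([0,0,d6]),R
fit=least_squares(lambda t:np.concatenate([fk(q,t)[0]-p for q,p,_ in D]),[0,200,400,0,400,250]); th=fit.x
lo=np.array([-169.43,-51.17,1.28,-76.62,0,-152.29])+1; hi=np.array([169.43,129.36,143.12,256.62,156.53,152.29])-1
def ik(P,R,q0):
    def f(q):
        p,Q=fk(q,th); return np.r_[(p-P)/2,(Q.inv()*R).as_rotvec(degrees=True)]
    s=least_squares(f,np.clip(q0,lo+.1,hi-.1),bounds=(lo,hi)); return s.x,np.abs(s.fun).max()
if __name__=='__main__':
    print(th.round(1),np.abs(fit.fun).max())
    for q,p,e in D: print(((fr(q).inv()*Ro.from_euler('xyz',e,degrees=True)).magnitude()*57.3).round(2),end=' ')
    print()
    for phi in range(-70,21,10):
        for g in(70,2):
            q,e=ik(*place(g,phi),D[3][0]); q2,e2=ik(*place(g,phi),D[5][0]); print(phi,g,q.round(),e.round(2),'|',q2.round(),e2.round(2))
E
python3 ik.py
```

```text
[ 94.7 298.4 262.7  43.3 462.7 269.1] 50.241662512732105Traceback (most recent call last):
  File "ik.py", line 23, in <module>
    for q,p,e in D: print(((fr(q).inv()*Ro.from_euler('xyz',e,degrees=True)).magnitude()*57.3).round(2),end=' ')
                          ^^^^^^^^^^^^^^^^^^^^^^^^^^^^^^^^^^^^^^^^^^^^^^^^^^^^^^^^^^^^^^^^^^^^^^^^^^
AttributeError: 'float' object has no attribute 'round'
```

Run:
```python
from ik import *
for s4 in(1,-1):
  for s6 in (1,-1):
    for o in(90,-90): print(s4,s6,o,[round((fr(q,s4,s6,o).inv()*Ro.from_euler('xyz',e,degrees=True)).magnitude()*57.3,1) for q,p,e in D])
```

```text
1 1 90 [0.0, 0.1, 0.1, 0.0, 0.0, 0.1]
1 1 -90 [180.0, 179.9, 180.0, 180.0, 180.0, 180.0]
1 -1 90 [9.8, 2.4, 19.4, 42.8, 166.9, 82.9]
1 -1 -90 [170.2, 177.6, 160.7, 137.2, 13.1, 97.1]
-1 1 90 [0.0, 63.6, 59.8, 6.2, 73.7, 117.6]
-1 1 -90 [180.0, 159.1, 165.1, 175.8, 119.8, 90.7]
-1 -1 90 [9.8, 62.8, 67.2, 38.9, 132.0, 171.2]
-1 -1 -90 [170.2, 161.3, 148.3, 141.5, 63.1, 59.1]
```

```bash
sed -i 's/a1,d1,a2,a3,d4,d6=th/a1,d1,a2,a3,d4,d6,a2x,yo=th/; s/np.array(\[a1,0,d1\])/np.array([a1,yo,d1])/; s/apply(\[0,0,a2\])/apply([a2x,0,a2])/; s/\[0,200,400,0,400,250\])/[0,200,400,0,400,250,0,0])/; s/print(((fr(q).inv()\(.*\)).round(2),end/print(round((fr(q).inv()\1,2),end/' ik.py; sed -i 's/\*57.3),2),end/*57.3,2),end/' ik.py; python3 ik.py; python3 -c "
from ik import *
print(fit.fun.reshape(-1,3).round(1))"
```

```text
[-2.700e+00  3.197e+02  3.687e+02  6.290e+01  5.559e+02  3.765e+02
  3.000e-01  5.130e+01] 0.7394382046109627
0.0 0.12 0.05 0.04 0.04 0.1 
-70 70 [-13. -18. 122. -39.  47. 151.] 15.26 | [-13. -18. 122. -39.  47. 151.] 15.26
-70 2 [-16. -14. 124. -37.  40. 151.] 18.23 | [-16. -14. 124. -37.  40. 151.] 18.23
-60 70 [-14. -23. 128. -43.  39. 151.] 10.44 | [-14. -23. 128. -43.  39. 151.] 10.44
-60 2 [-17. -18. 130. -42.  32. 151.] 13.46 | [-17. -18. 130. -42.  32. 151.] 13.46
-50 70 [-16. -27. 134. -47.  31. 151.] 5.54 | [-16. -27. 134. -47.  31. 151.] 5.54
-50 2 [-19. -21. 136. -47.  23. 151.] 8.71 | [-19. -21. 136. -47.  23. 151.] 8.71
-40 70 [-19. -31. 140. -52.  22. 151.] 0.76 | [-19. -31. 140. -52.  22. 151.] 0.76
-40 2 [-23. -24. 141. -53.  14. 151.] 4.16 | [-23. -24. 141. -53.  14. 151.] 4.16
-30 70 [-28. -35. 142.  -8.  15.  99.] 0.97 | [-28. -35. 142.  -8.  15.  99.] 0.97
-30 2 [-27. -25. 142. -33.   7. 125.] 2.84 | [-27. -25. 142. -33.   7. 125.] 2.84
-20 70 [-40. -36. 142.  47.  23.  35.] 1.1 | [-40. -36. 142.  47.  23.  35.] 1.1
-20 2 [-40. -25. 142.  67.  19.  13.] 3.06 | [-40. -25. 142.  67.  19.  13.] 3.06
-10 70 [-49. -31. 140.  65.  37.   8.] 0.0 | [-49. -31. 140.  65.  37.   8.] 0.0
-10 2 [-49. -21. 141.  81.  33. -11.] 0.0 | [-49. -21. 141.  81.  33. -11.] 0.0
0 70 [-56. -22. 134.  68.  50.  -5.] 0.0 | [-56. -22. 134.  68.  50.  -5.] 0.0
0 2 [-56. -13. 136.  77.  47. -18.] 0.0 | [-56. -13. 136.  77.  47. -18.] 0.0
10 70 [-60. -13. 127.  68.  61. -13.] 0.0 | [-60. -13. 127.  68.  61. -13.] 0.0
10 2 [-60.  -4. 128.  73.  58. -23.] 0.0 | [-60.  -4. 128.  73.  58. -23.] 0.0
20 70 [-62.  -4. 119.  65.  71. -19.] 0.0 | [-62.  -4. 119.  65.  71. -19.] 0.0
20 2 [-62.   4. 120.  68.  67. -27.] 0.0 | [-62.   4. 120.  68.  67. -27.] 0.0
[[-0.1  0.2 -0.1]
 [ 0.7 -0.3  0.5]
 [-0.2  0.  -0.3]
 [ 0.2  0.1  0.3]
 [ 0.   0.1  0. ]
 [-0.3  0.1 -0.4]]
```

```bash
cat > jp.py <<'E'
from ik import *
def jpath(q1,nseg,n=8,q0=None,lift=0):
    q0=np.array(r.sense()['joint_pos']) if q0 is None else q0; st=pose()
    off=st[0]-fk(q0,th)[0]
    for k in range(1,nseg+1):
        q=q0+(q1-q0)*k/nseg; p,R=fk(q,th); p=p+off*(1-k/nseg)+[0,0,lift*np.sin(np.pi*k/nseg)]
        B=p+R.apply(rel_p); C=B+140*R.apply(rel_z); print('TCP',p.round(),'base',B.round(),'cap',C.round(),'tz',R.apply([0,0,1]).round(2)); rows(p,R,n,st); st=(p,R)
if __name__=='__main__':
    q,e=ik(*place(70,15),[-60,-10,125,68,62,-15]); print(q.round(1),e)
    jpath(q,5)
E
python3 jp.py
```

```text
[-60.9  -8.1 122.9  66.4  66.3 -15.9] 8.526512829121202e-14
TCP [ 502. -231.  141.] base [ 477. -242.   89.] cap [ 547. -217.  207.] tz [ 0.44 -0.5  -0.74]
8 rows of [-0.01416, 0.00477, 0.00561, 0.242, -2.439, -0.57] | total rot [  1.9 -19.5  -4.6] shift [-116.8   41.8   28.2]
TCP [ 457. -223.   76.] base [ 423. -225.   28.] cap [ 514. -219.  135.] tz [ 0.31 -0.28 -0.91]
8 rows of [-0.00881, -0.00202, 0.00407, 1.565, -1.534, -0.456] | total rot [ 12.5 -12.3  -3.7] shift [-73.4 -16.7  24.2]
TCP [ 464. -192.   61.] base [ 431. -189.   13.] cap [ 519. -194.  122.] tz [ 0.36  0.01 -0.93]
8 rows of [-0.00018, -0.00409, 0.00139, 2.108, 0.112, -0.497] | total rot [16.9  0.9 -4. ] shift [ -2.4 -33.7   6.8]
TCP [ 514. -192.  106.] base [ 494. -186.   52.] cap [ 552. -196.  179.] tz [ 0.57  0.21 -0.79]
8 rows of [0.00824, -0.00018, -0.00211, 1.478, 1.842, -0.766] | total rot [11.8 14.7 -6.1] shift [ 63.3  -2.5 -24.3]
TCP [ 566. -261.  206.] base [ 570. -258.  148.] cap [ 570. -258.  288.] tz [ 0.84  0.22 -0.5 ]
8 rows of [0.0129, 0.00859, -0.00577, -0.161, 2.842, -1.287] | total rot [ -1.3  22.7 -10.3] shift [ 97.9  60.3 -64.1]
```

```bash
cat > jp2.py <<'E'
from ik import *
G=place(70,15); qg,e=ik(*G,[-60,-10,125,68,62,-15])
q0=np.array(r.sense()['joint_pos']); st=pose(); s0=st; qp=q0; n=6
for k in range(1,n+1):
    f=k/n; qj=q0+(qg-q0)*f; R=fk(qj,th)[1]; p=s0[0]+(G[0]-s0[0])*f+np.array([0,0,90*np.sin(np.pi*f)])
    q,e=ik(p,R,qp); B=p+R.apply(rel_p); print('TCP',p.round(),'basez',B[2].round(),'q',q.round(),'err',e.round(2)); rows(p,R,8,st); st=(p,R); qp=q
E
python3 jp2.py
```

```text
TCP [ 570. -191.  273.] basez 220.0 q [ -7. -25. 121. -35.  53. 111.] err 0.0
8 rows of [0.00357, 0.00339, -0.00218, 0.098, -2.067, -0.497] | total rot [  0.8 -16.5  -4. ] shift [ 31.2  26.3 -13.4]
TCP [ 570. -205.  302.] basez 253.0 q [-15. -17. 105. -17.  67.  89.] err 0.0
8 rows of [0.00189, 0.00285, -0.00205, 1.075, -1.546, -0.404] | total rot [  8.6 -12.4  -3.2] shift [ 17.   23.3 -13.3]
TCP [ 569. -219.  309.] basez 262.0 q [-26. -12.  97.   1.  75.  69.] err 0.0
8 rows of [0.00042, 0.0019, -0.00044, 1.686, -0.53, -0.389] | total rot [13.5 -4.2 -3.1] shift [ 3.8 15.4 -1.8]
TCP [ 568. -233.  293.] basez 243.0 q [-39. -10.  99.  20.  76.  48.] err 0.0
8 rows of [-0.00077, 0.00171, 0.00195, 1.672, 0.726, -0.492] | total rot [13.4  5.8 -3.9] shift [-5.  12.2 17.1]
TCP [ 567. -247.  256.] basez 200.0 q [-51. -11. 109.  41.  72.  21.] err 0.0
8 rows of [-0.00256, 0.00227, 0.00365, 0.962, 1.829, -0.738] | total rot [ 7.7 14.6 -5.9] shift [-16.2  17.1  32.1]
TCP [ 566. -261.  206.] basez 148.0 q [-61.  -8. 123.  66.  66. -16.] err 0.0
8 rows of [-0.00489, 0.00219, 0.00358, -0.263, 2.4, -1.132] | total rot [-2.1 19.2 -9.1] shift [-33.1  20.5  33.5]
```

```bash
python3 -m handwheel '[[0.0036,0.0034,-0.0022,0.1,-2.07,-0.5,0.03],[0.0036,0.0034,-0.0022,0.1,-2.07,-0.5,0.03],[0.0036,0.0034,-0.0022,0.1,-2.07,-0.5,0.03],[0.0036,0.0034,-0.0022,0.1,-2.07,-0.5,0.03],[0.0036,0.0034,-0.0022,0.1,-2.07,-0.5,0.03],[0.0036,0.0034,-0.0022,0.1,-2.07,-0.5,0.03],[0.0036,0.0034,-0.0022,0.1,-2.07,-0.5,0.03],[0.0036,0.0034,-0.0022,0.1,-2.07,-0.5,0.03]]'
python3 -m handwheel '[[0.0019,0.0029,-0.002,1.08,-1.55,-0.4,0.03],[0.0019,0.0029,-0.002,1.08,-1.55,-0.4,0.03],[0.0019,0.0029,-0.002,1.08,-1.55,-0.4,0.03],[0.0019,0.0029,-0.002,1.08,-1.55,-0.4,0.03],[0.0019,0.0029,-0.002,1.08,-1.55,-0.4,0.03],[0.0019,0.0029,-0.002,1.08,-1.55,-0.4,0.03],[0.0019,0.0029,-0.002,1.08,-1.55,-0.4,0.03],[0.0019,0.0029,-0.002,1.08,-1.55,-0.4,0.03]]'
python3 -m handwheel '[[0.0004,0.0019,-0.0004,1.69,-0.53,-0.39,0.03],[0.0004,0.0019,-0.0004,1.69,-0.53,-0.39,0.03],[0.0004,0.0019,-0.0004,1.69,-0.53,-0.39,0.03],[0.0004,0.0019,-0.0004,1.69,-0.53,-0.39,0.03],[0.0004,0.0019,-0.0004,1.69,-0.53,-0.39,0.03],[0.0004,0.0019,-0.0004,1.69,-0.53,-0.39,0.03],[0.0004,0.0019,-0.0004,1.69,-0.53,-0.39,0.03],[0.0004,0.0019,-0.0004,1.69,-0.53,-0.39,0.03]]'
python3 -c "
from h import *
print(r.sense()['joint_pos'])"
```

```text
time: 6.9
tool_pos: [570.4, -190.5, 273.5]
tcp_rot: [151.0, -35.9, -4.5]
ft_force: [-0.3, -0.6, -3.9]
finger_gap: 50.3
grip_force: 54.3
time: 7.57
tool_pos: [569.7, -205.0, 302.0]
tcp_rot: [161.0, -23.3, -6.9]
ft_force: [-0.0, 0.2, -3.6]
finger_gap: 50.1
grip_force: 54.2
time: 8.23
tool_pos: [568.9, -219.0, 309.4]
tcp_rot: [173.7, -18.5, -4.6]
ft_force: [0.3, -0.3, -2.8]
finger_gap: 50.3
grip_force: 54.2
[-26.42150485 -11.80077515  97.00093154   0.91427103  75.29153028
  69.13582503]
```

```bash
sed -i 's/n=6/n=3/; s/90\*np.sin(np.pi\*f)/15*np.sin(np.pi*f)/' jp2.py; python3 jp2.py
```

```text
TCP [ 568. -233.  288.] basez 238.0 q [-41.  -8.  97.  23.  79.  40.] err 0.0
8 rows of [-0.00107, 0.00174, 0.00248, 2.057, 0.781, -1.157] | total rot [16.5  6.2 -9.3] shift [-6.7 11.7 21.8]
TCP [ 567. -247.  254.] basez 198.0 q [-53.  -7. 107.  43.  75.  14.] err 0.0
8 rows of [-0.00259, 0.00223, 0.00318, 0.858, 1.995, -0.775] | total rot [ 6.9 16.  -6.2] shift [-16.5  17.2  28.5]
TCP [ 566. -261.  206.] basez 148.0 q [-61.  -8. 123.  66.  66. -16.] err 0.0
8 rows of [-0.00483, 0.00211, 0.00327, -0.85, 2.248, -0.641] | total rot [-6.8 18.  -5.1] shift [-33.9  19.8  30. ]
```

```bash
python3 -m handwheel '[[-0.0011,0.0017,0.0025,2.06,0.78,-1.16,0.03],[-0.0011,0.0017,0.0025,2.06,0.78,-1.16,0.03],[-0.0011,0.0017,0.0025,2.06,0.78,-1.16,0.03],[-0.0011,0.0017,0.0025,2.06,0.78,-1.16,0.03],[-0.0011,0.0017,0.0025,2.06,0.78,-1.16,0.03],[-0.0011,0.0017,0.0025,2.06,0.78,-1.16,0.03],[-0.0011,0.0017,0.0025,2.06,0.78,-1.16,0.03],[-0.0011,0.0017,0.0025,2.06,0.78,-1.16,0.03]]'
python3 -m handwheel '[[-0.0026,0.0022,0.0032,0.86,2.0,-0.78,0.03],[-0.0026,0.0022,0.0032,0.86,2.0,-0.78,0.03],[-0.0026,0.0022,0.0032,0.86,2.0,-0.78,0.03],[-0.0026,0.0022,0.0032,0.86,2.0,-0.78,0.03],[-0.0026,0.0022,0.0032,0.86,2.0,-0.78,0.03],[-0.0026,0.0022,0.0032,0.86,2.0,-0.78,0.03],[-0.0026,0.0022,0.0032,0.86,2.0,-0.78,0.03],[-0.0026,0.0022,0.0032,0.86,2.0,-0.78,0.03]]'
python3 -m handwheel '[[-0.0048,0.0021,0.0033,-0.85,2.25,-0.64,0.03],[-0.0048,0.0021,0.0033,-0.85,2.25,-0.64,0.03],[-0.0048,0.0021,0.0033,-0.85,2.25,-0.64,0.03],[-0.0048,0.0021,0.0033,-0.85,2.25,-0.64,0.03],[-0.0048,0.0021,0.0033,-0.85,2.25,-0.64,0.03],[-0.0048,0.0021,0.0033,-0.85,2.25,-0.64,0.03],[-0.0048,0.0021,0.0033,-0.85,2.25,-0.64,0.03],[-0.0048,0.0021,0.0033,-0.85,2.25,-0.64,0.03]]'
cat > look.py <<'E'
from ik import *
import sys
t=sys.argv[1]
a,da=save('scene','s'+t); c,dc=save('side','d'+t)
cv2.imwrite(f'pics/v{t}.png',np.hstack([cv2.resize(a[160:400,120:440],(400,300)),cv2.resize(c[140:380,300:620],(400,300))]))
E
python3 look.py 2
python3 - <<'E'
from ik import *
print(r.sense()['joint_pos'])
rows(*place(30,15)); rows(*place(5,15))
for n in('s','d'):
    d=np.load(f'pics/{n}2.npy'); im=cv2.imread(f'pics/{n}2.png'); h=cv2.cvtColor(im,cv2.COLOR_BGR2HSV); W=cloud('scene' if n=='s' else 'side',d)
    m=(d>0)&(np.hypot(W[...,0]-570,W[...,1]+258)<70)&(W[...,2]>120)
    cap=W[m&(h[...,0]>100)&(h[...,0]<130)&(h[...,1]>120)]; am=W[m&(h[...,0]>5)&(h[...,0]<20)&(h[...,1]>150)]
    print(n,'cap',len(cap),np.r_[cap.mean(0),cap.min(0),cap.max(0)].round(),'amber',len(am),am.min(0).round(),am.max(0).round())
E
```

```text
time: 8.9
tool_pos: [567.7, -232.9, 287.8]
tcp_rot: [-173.5, -24.9, 5.4]
ft_force: [-0.7, 0.1, -3.4]
finger_gap: 50.2
grip_force: 54.2
time: 9.57
tool_pos: [566.8, -246.7, 253.1]
tcp_rot: [-169.1, -41.7, 9.8]
ft_force: [0.1, 0.7, -3.7]
finger_gap: 50.6
grip_force: 54.2
time: 10.23
tool_pos: [566.3, -260.6, 205.7]
tcp_rot: [179.6, -60.1, 15.3]
ft_force: [0.1, 0.4, -2.8]
finger_gap: 50.2
grip_force: 54.3
[-60.83879129  -8.0686986  123.323601    66.57306656  66.13615031
 -16.25303056]
2 rows of [-0.01582, 0.00098, 0.00928, -0.027, -0.002, -0.073] | total rot [-0.1 -0.  -0.1] shift [-31.6   2.   18.6]
3 rows of [-0.01775, 0.00066, 0.01036, -0.018, -0.002, -0.048] | total rot [-0.1 -0.  -0.1] shift [-53.3   2.   31.1]
s cap 428 [ 576. -263.  279.  525. -276.  238.  588. -243.  289.] amber 1441 [ 549. -290.  149.] [ 603. -227.  260.]
d cap 172 [ 567. -259.  284.  551. -274.  281.  583. -244.  286.] amber 975 [ 537. -289.  148.] [ 599. -232.  255.]
```

View pics/v2.png

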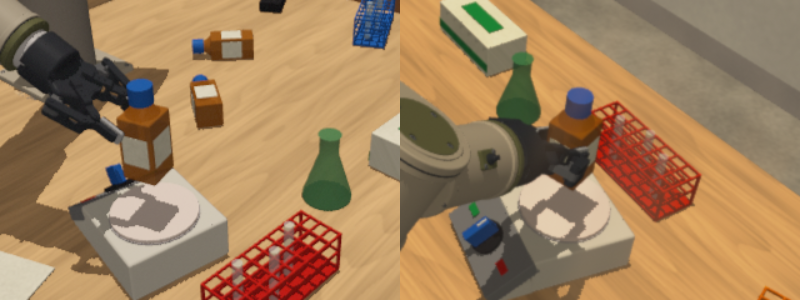

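The bottle hangs upright over the plate, with its cap at about (140,92) in the left half. I lower it most of the way, then creep.

```bash
python3 -m handwheel '[[-0.0087,0.0004,0.005,0,0,0,0.03],[-0.0087,0.0004,0.005,0,0,0,0.03],[-0.0087,0.0004,0.005,0,0,0,0.03],[-0.0087,0.0004,0.005,0,0,0,0.03],[-0.0087,0.0004,0.005,0,0,0,0.03],[-0.0026,0,0.0015,0,0,0,0.03],[0,0,0,0,0,0,0.03],[0,0,0,0,0,0,0.03]]'
python3 -c "
from h import *
rows(*place(5,15)); rows(*place(0,15))"
```

```text
time: 11.0
tool_pos: [567.3, -262.9, 153.4]
tcp_rot: [179.8, -60.0, 15.1]
ft_force: [-0.1, 0.6, -2.5]
finger_gap: 50.7
grip_force: 54.4
1 rows of [-0.01101, -0.00221, 0.0053, 0.048, -0.135, 0.063] | total rot [ 0.  -0.1  0.1] shift [-11.   -2.2   5.3]
1 rows of [-0.01534, -0.00221, 0.0078, 0.048, -0.135, 0.063] | total rot [ 0.  -0.1  0.1] shift [-15.3  -2.2   7.8]
```

```bash
python3 -m handwheel '[[-0.0026,-0.001,0.0015,0,0,0,0.03],[-0.0026,-0.001,0.0015,0,0,0,0.03],[-0.0026,0,0.0015,0,0,0,0.03],[-0.0009,0,0.0005,0,0,0,0.03],[0,0,0,0,0,0,0.03]]'
for i in 1 2 3; do python3 -m handwheel '[[-0.0006,0,0.00035,0,0,0,0.03],[-0.0006,0,0.00035,0,0,0,0.03],[0,0,0,0,0,0,0.03]]'; done
```

```text
time: 11.42
tool_pos: [566.6, -260.9, 143.2]
tcp_rot: [179.8, -60.0, 15.2]
ft_force: [-1.1, -0.2, -2.6]
finger_gap: 50.6
grip_force: 54.4
time: 11.67
tool_pos: [566.7, -261.1, 142.2]
tcp_rot: [179.7, -60.0, 15.2]
ft_force: [0.3, 0.2, -3.7]
finger_gap: 50.5
grip_force: 54.4
time: 11.92
tool_pos: [566.7, -261.1, 140.6]
tcp_rot: [179.8, -60.0, 15.2]
ft_force: [0.7, 0.5, -3.0]
finger_gap: 50.2
grip_force: 54.4
time: 12.17
tool_pos: [566.7, -261.1, 139.2]
tcp_rot: [179.8, -60.0, 15.2]
ft_force: [-0.5, -0.4, -2.8]
finger_gap: 50.4
grip_force: 54.4
```

```bash
for i in 1 2 3; do python3 -m handwheel '[[-0.0006,0,0.00035,0,0,0,0.03],[0,0,0,0,0,0,0.03]]' | egrep 'pos|ft'; done
```

```text
tool_pos: [566.7, -261.1, 138.6]
ft_force: [-0.3, -0.8, -3.8]
tool_pos: [566.8, -261.2, 138.2]
ft_force: [-0.4, 0.1, -3.0]
tool_pos: [567.0, -261.2, 138.1]
ft_force: [-2.2, 0.5, 2.3]
```

Contact: the vertical force went from -3 to +2 N. Now I release and back off along the tool.

```bash
python3 -m handwheel '[[0,0,0,0,0,0,0.054],[0,0,0,0,0,0,0.058],[0,0,0,0,0,0,0.065],[0,0,0,0,0,0,0.075],[0,0,0,0,0,0,0.085],[0,0,0,0,0,0,0.085],[0,0,0,0,0,0,0.085]]'
python3 -m handwheel '[[0,0,-0.006,0,0,0,0.085],[0,0,-0.012,0,0,0,0.085],[0,0,-0.015,0,0,0,0.085],[0,0,-0.02,0,0,0,0.085],[0,0,-0.02,0,0,0,0.085],[0,0,-0.02,0,0,0,0.085],[0,0,-0.02,0,0,0,0.085],[0,0,-0.02,0,0,0,0.085]]'
python3 look.py 3
python3 - <<'E'
from ik import *
for n in('s','d'):
    d=np.load(f'pics/{n}3.npy'); im=cv2.imread(f'pics/{n}3.png'); h=cv2.cvtColor(im,cv2.COLOR_BGR2HSV); W=cloud('scene' if n=='s' else 'side',d)
    m=(d>0)&(np.hypot(W[...,0]-570,W[...,1]+258)<70)
    cap=W[m&(W[...,2]>190)&(h[...,0]>100)&(h[...,0]<130)&(h[...,1]>120)]; top=cap[cap[:,2]>212]
    print(n,'cap',len(cap),np.r_[cap.min(0),cap.max(0)].round(),'top',top.mean(0))
    # blue knob bar & fascia
    k=(d>0)&(h[...,0]>95)&(h[...,0]<130)&(h[...,1]>110)&(np.hypot(W[...,0]-450,W[...,1]+230)<60)&(W[...,2]>25)
    yaw=np.radians(-14.4); X=np.array([np.cos(yaw),np.sin(yaw),0]);Y=np.array([-X[1],X[0],0]); q=W-[570,-258,0]
    a=q@X; bb=q@Y; zz=W[...,2]
    A=np.radians(35); up=a*np.cos(A)+zz*np.sin(A); out=-a*np.sin(A)+zz*np.cos(A)
    fas=(d>0)&(a>-145)&(a<-90)&(abs(bb)<75)&(abs(bb)>35)&(zz>10)&(zz<75)
    o0=np.median(out[fas]) if fas.sum() else np.nan
    print('fascia out',o0,'expected',82*np.sin(A)+70*np.cos(A),fas.sum())
    kk=k&(out>o0+28) ; print('knob top face n',kk.sum(),'y',np.percentile(bb[kk],[2,50,98]).round(1),'up',np.percentile(up[kk],[2,50,98]).round(1),'out',np.percentile(out[kk],[50,98]).round(1))
    P=np.stack([up[kk],bb[kk]],-1).astype(np.float32); print(cv2.minAreaRect(P), 'world mean',W[kk].mean(0))
E
```

```text
time: 13.25
tool_pos: [566.7, -261.1, 137.3]
tcp_rot: [179.7, -60.0, 15.2]
ft_force: [-0.3, 1.1, 0.1]
finger_gap: 85.0
grip_force: 0.0
time: 13.92
tool_pos: [453.8, -291.0, 204.6]
tcp_rot: [179.7, -60.0, 15.2]
ft_force: [1.0, 0.0, 0.3]
finger_gap: 85.3
grip_force: 0.0
s cap 373 [ 557. -277.  194.  589. -244.  222.] top [ 575.04059349 -262.20867165  218.64606733]
fascia out 106.14375725572705 expected 104.3739108810152 65
knob top face n 43 y [-7.  -5.2  6.2] up [-76.5 -49.8 -43.3] out [137.6 141.5]
((-59.086997985839844, -5.029035568237305), (34.49821090698242, 13.31435775756836), 26.23721694946289) world mean [ 449.93628731 -230.19757902   81.90843281]
d cap 327 [ 552. -277.  193.  585. -246.  222.] top [ 567.70955909 -262.2606645   218.7827957 ]
fascia out 105.45727458605703 expected 104.3739108810152 750
knob top face n 20 y [-9.8 -7.  -5.1] up [-87.5 -76.4 -67.5] out [135.4 139.5]
((-77.83714294433594, -7.474998950958252), (4.314306259155273, 21.251461029052734), 84.53318786621094) world mean [ 431.58938306 -229.75856187   66.8520757 ]
```

View pics/v3.png

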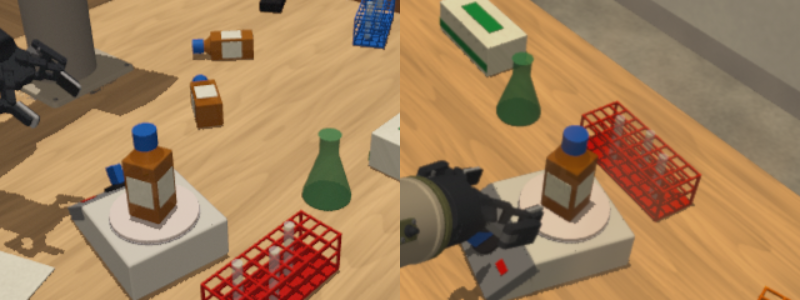

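The bottle stands in the middle of the plate: cap at (145,137) in the left half and (575,140) in the right, about (571,-261) in world, plumb. Now I locate the knob with the unoccluded first side picture.

```bash
cat > knob.py <<'E'
from ik import *
yaw=np.radians(-14.4); X=np.array([np.cos(yaw),np.sin(yaw),0]);Y=np.array([-X[1],X[0],0]); A=np.radians(35)
U=X*np.cos(A)+np.array([0,0,np.sin(A)]); O=-X*np.sin(A)+np.array([0,0,np.cos(A)]); org=np.array([570,-258,0.]); O0=82*np.sin(A)+70*np.cos(A)
def loc(W): q=W-org; return q@U,q@Y,q@O-O0
def world(u,y,o): return org+u*U+y*Y+(o+O0)*O
def kpose(u,y,o=31,twist=0):  # tool x down the slope, twist about tool z (clockwise facing fascia)
    return world(u,y,o),frame(-U,-O)*Ro.from_euler('z',twist,degrees=True)
def analyse(W,d,im,lab):
    h=cv2.cvtColor(im,cv2.COLOR_BGR2HSV); u,y,o=loc(W); ok=d>0
    near=ok&(u>-115)&(u<-20)&(abs(y)<60)
    f=near&(abs(o)<4)&(abs(y)>32); o1=np.median(o[f]); 
    blue=near&(h[...,0]>95)&(h[...,0]<130)&(h[...,1]>90)&(o-o1>9)&(o-o1<45)
    dark=near&(h[...,2]<60)&(o-o1>4)&(o-o1<10)
    print(lab,'fascia o',o1.round(1),f.sum(),'blue',blue.sum(),'u',np.percentile(u[blue],[1,50,99]).round(1),'y',np.percentile(y[blue],[1,50,99]).round(1),'omax',np.percentile(o[blue]-o1,[98]).round(1))
    top=blue&(o-o1>33); print('  top',top.sum(),cv2.minAreaRect(np.stack([u[top],y[top]],-1).astype(np.float32)) if top.sum()>5 else '')
    if dark.sum()>5: print('  dark',dark.sum(),'u',np.percentile(u[dark],[1,99]).round(1),'y',np.percentile(y[dark],[1,99]).round(1))
if __name__=='__main__':
    d=np.load('pics/side0.npy'); analyse(cloud('side',d),d,cv2.imread('pics/side0.png'),'side0')
    for tw in(0,72):
        q,e=ik(*kpose(-70,-5,31,tw),[-28,20,120,0,50,-90+tw]); print(tw,q.round(1),e)
    q,e=ik(*kpose(-70,-5,131,0),[-28,20,120,0,50,-90]); print(q.round(1),e, kpose(-70,-5,131)[0]); print(r.sense()['joint_pos'])
E
python3 knob.py
```

```text
side0 fascia o 0.9 1156 blue 359 u [-89.2 -67.7 -46.2] y [-9.  -6.1  6.8] omax [38.9]
  top 146 ((-67.7100830078125, -0.5301418304443359), (43.62168502807617, 15.534429550170898), 1.019272804260254)
  dark 226 u [-92.2 -43.6] y [-26.1   5.4]
0 [ -47.4  -33.2  142.1   25.3   46.4 -137. ] 2.4736429911283917
72 [-47.4 -33.2 142.1  25.3  46.4 -65. ] 2.008089460629287
[ -55.6  -50.2  142.    24.2   68.2 -137.4] 4.279194698184863 [ 382.4538683  -215.00851718  152.65666973]
[-77.15903979 -12.89020383 127.18263758  61.66568606  79.5868983
 -22.52417594]
```

```bash
cat >> knob.py <<'E'
def kp(o,twist,delta,flip,u=-67.7,y=-.5):
    """tool leaned up-slope by delta about the bar's y, whole thing turned about knob axis by twist; backed off o beyond along tool z"""
    zt=-(O*np.cos(np.radians(delta))+U*np.sin(np.radians(delta)))
    T=Ro.from_rotvec(-O*np.radians(twist)); R=T*frame(flip*U,zt)
    return world(u,y,33)-T.apply(zt)*o,R
E
python3 - <<'E'
from knob import *
for delta in(5,10,15,20):
  for flip in(1,-1):
    print(delta,flip)
    for o,tw in((90,0),(40,0),(0,0),(0,35),(0,72),(60,72)):
        best=min((ik(*kp(o,tw,delta,flip),s) for s in([-47,-30,135,25,50,-137+90*(flip+1)+tw],[-10,-30,135,-25,50,-60+90*(flip+1)+tw])),key=lambda t:t[1]); print('  ',o,tw,best[0].round(),best[1].round(2))
E
```

```text
5 1
   90 0 [-49. -50. 142.  18.  64.  51.] 0.23
   40 0 [-46. -41. 142.  19.  55.  51.] 0.0
   0 0 [-44. -32. 140.  20.  47.  50.] 0.0
   0 35 [-48. -31. 140.  25.  49.  78.] 0.0
   0 72 [-51. -32. 142.  31.  50. 108.] 0.0
   60 72 [-56. -43. 142.  28.  62. 110.] 0.79
5 -1
   90 0 [ -49.  -50.  142.   18.   64. -129.] 0.23
   40 0 [ -46.  -41.  142.   19.   55. -129.] 0.0
   0 0 [ -44.  -32.  140.   20.   47. -130.] 0.0
   0 35 [ -48.  -31.  140.   25.   49. -102.] 0.0
   0 72 [-51. -32. 142.  31.  50. -72.] 0.0
   60 72 [-56. -43. 142.  28.  62. -70.] 0.79
10 1
   90 0 [-45. -42. 136.  14.  65.  56.] 0.0
   40 0 [-43. -35. 136.  14.  57.  56.] 0.0
   0 0 [-42. -27. 135.  15.  50.  56.] 0.0
   0 35 [-48. -26. 135.  24.  53.  78.] 0.0
   0 72 [-54. -26. 138.  34.  55. 102.] 0.0
   60 72 [-59. -37. 139.  32.  65. 104.] 0.0
10 -1
   90 0 [ -45.  -42.  136.   14.   65. -124.] 0.0
   40 0 [ -43.  -35.  136.   14.   57. -124.] 0.0
   0 0 [ -42.  -27.  135.   15.   50. -124.] 0.0
   0 35 [ -48.  -26.  135.   24.   53. -102.] 0.0
   0 72 [-54. -26. 138.  34.  55. -78.] 0.0
   60 72 [-59. -3
[... 453 characters left out ...]
  0 35 [ -48.  -20.  130.   23.   58. -102.] 0.0
   0 72 [-57. -20. 133.  36.  59. -82.] 0.0
   60 72 [-62. -29. 134.  34.  69. -81.] 0.0
20 1
   90 0 [-39. -27. 124.   7.  70.  64.] 0.0
   40 0 [-38. -22. 125.   7.  63.  64.] 0.0
   0 0 [-38. -17. 126.   7.  58.  64.] 0.0
   0 35 [-48. -14. 125.  22.  62.  79.] 0.0
   0 72 [-59. -14. 129.  38.  64.  95.] 0.0
   60 72 [-64. -21. 129.  36.  73.  96.] 0.0
20 -1
   90 0 [ -39.  -27.  124.    7.   70. -116.] 0.0
   40 0 [ -38.  -22.  125.    7.   63. -116.] 0.0
   0 0 [ -38.  -17.  126.    7.   58. -116.] 0.0
   0 35 [ -48.  -14.  125.   22.   62. -101.] 0.0
   0 72 [-59. -14. 129.  38.  64. -85.] 0.0
   60 72 [-64. -21. 129.  36.  73. -84.] 0.0
```

Run:
```python
from knob import *
G=kp(90,0,10,1); p0,R0=pose(); v=(R0.inv()*G[1]).as_rotvec(); st=(p0,R0); qp=np.array(r.sense()['joint_pos']); print(G[0],G[1].as_euler('xyz',degrees=True))
for k in(1,2,3):
    f=k/3; p=p0+(G[0]-p0)*f+[0,0,60*np.sin(np.pi*f)]-np.array([0,20,0])*np.sin(np.pi*f); R=R0*Ro.from_rotvec(v*f); q,e=ik(p,R,qp); print(p.round(),q.round(),e.round(2),'tz',R.apply([0,0,1]).round(2)); rows(p,R,8,st); st=(p,R); qp=q
```

```text
[ 403.00168257 -215.63833776  155.26669602] [180.  -25.  -14.4]
[ 437. -284.  241.] [-72. -30. 129.  49.  76.   3.] 0.0 tz [ 0.74  0.09 -0.66]
8 rows of [0.0025, -0.0015, -0.00405, -0.826, -1.43, 0.921] | total rot [ -6.6 -11.4   7.4] shift [ 23.4 -12.3 -29.8]
[ 420. -259.  224.] [-61. -40. 132.  33.  71.  28.] 0.0 tz [ 0.6  -0.02 -0.8 ]
8 rows of [-0.00303, -0.00317, 0.0002, -0.826, -1.43, 0.921] | total rot [ -6.6 -11.4   7.4] shift [-22.9 -26.6   0.9]
[ 403. -216.  155.] [-45. -42. 136.  14.  65.  56.] 0.0 tz [ 0.41 -0.11 -0.91]
8 rows of [-0.00706, -0.00478, 0.0059, -0.826, -1.43, 0.921] | total rot [ -6.6 -11.4   7.4] shift [-58.2 -39.3  44.2]
```

```bash
python3 -m handwheel '[[0.0025,-0.0015,-0.004,-0.83,-1.43,0.92,0.085],[0.0025,-0.0015,-0.004,-0.83,-1.43,0.92,0.085],[0.0025,-0.0015,-0.004,-0.83,-1.43,0.92,0.085],[0.0025,-0.0015,-0.004,-0.83,-1.43,0.92,0.085],[0.0025,-0.0015,-0.004,-0.83,-1.43,0.92,0.085],[0.0025,-0.0015,-0.004,-0.83,-1.43,0.92,0.085],[0.0025,-0.0015,-0.004,-0.83,-1.43,0.92,0.085],[0.0025,-0.0015,-0.004,-0.83,-1.43,0.92,0.085]]'
python3 -m handwheel '[[-0.003,-0.0032,0.0002,-0.83,-1.43,0.92,0.085],[-0.003,-0.0032,0.0002,-0.83,-1.43,0.92,0.085],[-0.003,-0.0032,0.0002,-0.83,-1.43,0.92,0.085],[-0.003,-0.0032,0.0002,-0.83,-1.43,0.92,0.085],[-0.003,-0.0032,0.0002,-0.83,-1.43,0.92,0.085],[-0.003,-0.0032,0.0002,-0.83,-1.43,0.92,0.085],[-0.003,-0.0032,0.0002,-0.83,-1.43,0.92,0.085],[-0.003,-0.0032,0.0002,-0.83,-1.43,0.92,0.085]]'
python3 -m handwheel '[[-0.007,-0.0048,0.0059,-0.83,-1.43,0.92,0.085],[-0.007,-0.0048,0.0059,-0.83,-1.43,0.92,0.085],[-0.007,-0.0048,0.0059,-0.83,-1.43,0.92,0.085],[-0.007,-0.0048,0.0059,-0.83,-1.43,0.92,0.085],[-0.007,-0.0048,0.0059,-0.83,-1.43,0.92,0.085],[-0.007,-0.0048,0.0059,-0.83,-1.43,0.92,0.085],[-0.007,-0.0048,0.0059,-0.83,-1.43,0.92,0.085],[-0.007,-0.0048,0.0059,-0.83,-1.43,0.92,0.085]]'
python3 -m handwheel '[[0,0,0,0,0,0,0.06],[0,0,0,0,0,0,0.06]]'
python3 - <<'E'
from knob import *
rows(*kp(90,0,10,1)); rows(*kp(0,0,10,1),8)
p0,R0=pose(); im,d=save('wrist','w4'); W=(R0.apply(cloud('wrist',d).reshape(-1,3))+p0).reshape(480,640,3); analyse(W,d,im,'wrist')
E
```

```text
time: 14.68
tool_pos: [438.5, -282.2, 238.6]
tcp_rot: [-177.0, -48.3, 3.0]
ft_force: [0.0, -0.0, 0.4]
finger_gap: 85.0
grip_force: 0.0
time: 15.35
tool_pos: [421.7, -256.1, 221.7]
tcp_rot: [-177.5, -36.5, -6.2]
ft_force: [0.0, -0.3, 0.5]
finger_gap: 85.1
grip_force: 0.0
time: 16.02
tool_pos: [405.1, -212.7, 153.0]
tcp_rot: [-179.9, -24.9, -14.4]
ft_force: [0.4, -0.1, 0.2]
finger_gap: 85.0
grip_force: 0.0
time: 16.18
tool_pos: [405.5, -212.3, 153.1]
tcp_rot: [-179.9, -24.9, -14.2]
ft_force: [-0.3, -0.0, 0.3]
finger_gap: 63.3
grip_force: 0.0
1 rows of [-0.00056, 0.00381, -0.00261, -0.216, 0.066, 0.164] | total rot [-0.2  0.1  0.2] shift [-0.6  3.8 -2.6]
8 rows of [-6e-05, 0.0005, 0.01092, -0.027, 0.008, 0.021] | total rot [-0.2  0.1  0.2] shift [-0.5  4.1 87.4]
wrist fascia o -1.6 7803 blue 1335 u [-89.6 -63.5 -46.8] y [-7.9 -1.2  5.4] omax [38.]
  top 1073 ((-68.76785278320312, -1.4185309410095215), (13.55679988861084, 44.63007736206055), 89.98814392089844)
  dark 2263 u [-90.7 -44. ] y [-25.3  23. ]
```

View pics/w4.png

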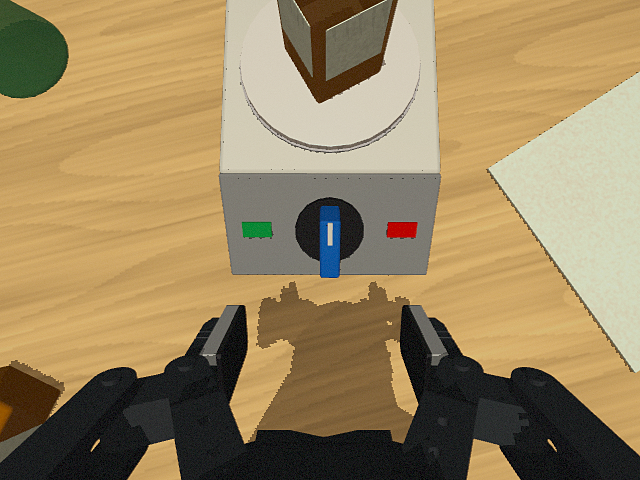

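The wrist picture shows the blue bar at (330,240) in line with the slope, the black disc at (330,230), and the jaws either side of it. The centre agrees within 1 mm. Now I advance.

```bash
sed -i 's/u=-67.7,y=-.5/u=-68.2,y=-1.0/' knob.py; python3 -m handwheel '[[0,0.002,0.013,-0.1,0,0.1,0.06],[0,0.0023,0.015,-0.1,0,0.1,0.06],[0,0,0.015,0,0,0,0.06],[0,0,0.015,0,0,0,0.06],[0,0,0.012,0,0,0,0.06],[0,0,0.008,0,0,0,0.06],[0,0,0.003,0,0,0,0.06],[0,0,0,0,0,0,0.06]]'
python3 -c "
from knob import *
rows(*kp(0,0,10,1))"
```

```text
time: 16.9
tool_pos: [437.1, -226.1, 79.6]
tcp_rot: [-180.0, -24.9, -14.6]
ft_force: [0.6, 0.0, 0.3]
finger_gap: 60.0
grip_force: 0.0
1 rows of [-0.00079, -0.00115, 0.00647, 0.04, 0.098, -0.19] | total rot [ 0.   0.1 -0.2] shift [-0.8 -1.1  6.5]
```

```bash
python3 -m handwheel '[[-0.0005,-0.001,0.003,0,0,-0.2,0.06],[0,0,0.003,0,0,0,0.06],[0,0,0,0,0,0,0.04],[0,0,0,0,0,0,0.025],[0,0,0,0,0,0,0.018],[0,0,0,0,0,0,0.01],[0,0,0,0,0,0,0.005],[0,0,0,0,0,0,0.005]]' 40
python3 -m handwheel '[[0,0,0,0,0,0,0.005],[0,0,0,0,0,0,0.005],[0,0,0,0,0,0,0.005]]'
python3 - <<'E'
from knob import *
st=pose(); s0=st; print(np.round(loc(s0[0]),1))
for tw in(24,48,72,76):
    T=Ro.from_rotvec(-O*np.radians(tw)); C=world(-68.2,-1,33); C=C+O*((s0[0]-C)@O)
    nx=(C+T.apply(s0[0]-C),T*s0[1]); rows(*nx,8 if tw<76 else 2,st); st=nx
E
```

```text
time: 17.57
tool_pos: [439.8, -225.4, 74.6]
tcp_rot: [179.9, -25.0, -14.3]
ft_force: [0.1, 0.4, 0.1]
finger_gap: 4.6
grip_force: 0.0
time: 17.82
tool_pos: [439.7, -225.4, 74.5]
tcp_rot: [179.9, -24.9, -14.3]
ft_force: [0.0, -0.3, -0.5]
finger_gap: 5.0
grip_force: 0.0
[-67.3  -0.8  33.7]
8 rows of [1e-05, 5e-05, -0.0, 0.524, -0.003, 2.954] | total rot [ 4.2 -0.  23.6] shift [ 0.   0.4 -0. ]
8 rows of [1e-05, 5e-05, -0.0, 0.524, -0.003, 2.954] | total rot [ 4.2 -0.  23.6] shift [ 0.   0.4 -0. ]
8 rows of [1e-05, 5e-05, -0.0, 0.524, -0.003, 2.954] | total rot [ 4.2 -0.  23.6] shift [ 0.   0.4 -0. ]
2 rows of [1e-05, 3e-05, -0.0, 0.349, -0.002, 1.969] | total rot [ 0.7 -0.   3.9] shift [ 0.   0.1 -0. ]
```

The jaws closed to 5 mm with no grip force, so they missed the bar. I look.

Run:
```python
from knob import *
p0,R0=pose(); w,dw=save('wrist','w5'); c,dc=save('side','d5')
cv2.imwrite('pics/v5.png',np.hstack([cv2.resize(w,(400,300)),cv2.resize(c[230:350,320:480],(400,300))]))
W=(R0.apply(cloud('wrist',dw).reshape(-1,3))+p0).reshape(480,640,3); analyse(W,dw,w,'wrist')
```

```text
wrist fascia o -1.6 14907 blue 2106 u [-88.9 -51.  -46.5] y [-7.7 -1.1  5.9] omax [37.9]
  top 1386 ((-68.59003448486328, -1.0829806327819824), (44.45835876464844, 13.721500396728516), 0.9507922530174255)
  dark 4085 u [-87.8 -43.7] y [-25.3  23.2]
```

View pics/v5.png

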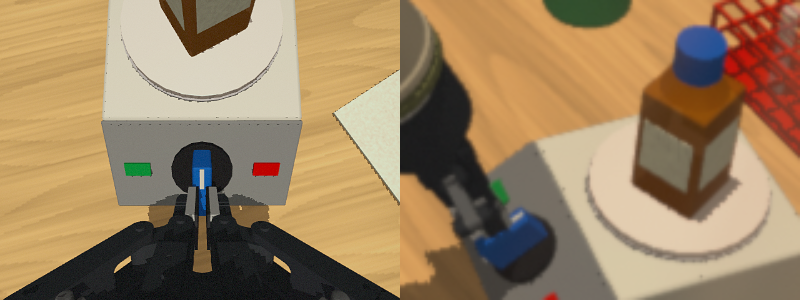

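Run:
```python
from knob import *
print(r.tip_reach, pose()[0], r.sense()['finger_gap'])
p0,R0=pose()
d=np.load('pics/w5.npy'); C=cloud('wrist',d)
m=(d>0)&(abs(C[...,1])<40)&(abs(C[...,0])<30)&(C[...,2]>-60)
o=C[m]; h=cv2.cvtColor(cv2.imread('pics/w5.png'),cv2.COLOR_BGR2HSV)[m]
nb=o[(h[:,1]<60)|(h[:,2]<60)]
for z0 in range(-40,60,5):
    q=nb[(nb[:,2]>=z0)&(nb[:,2]<z0+5)]
    if len(q): print(z0,len(q),'x',np.percentile(q[:,0],[2,98]).round(),'y',np.percentile(q[:,1],[2,25,75,98]).round())
bl=o[(h[:,0]>95)&(h[:,0]<130)&(h[:,1]>90)]; print('blue in tool',np.percentile(bl,[1,50,99],axis=0).round())
d=np.load('pics/d5.npy'); im=cv2.imread('pics/d5.png'); W=cloud('side',d); T=R0.inv().apply(W.reshape(-1,3)-p0).reshape(W.shape)
hh=cv2.cvtColor(im,cv2.COLOR_BGR2HSV); m=(d>0)&(abs(T[...,1])<45)&(abs(T[...,0])<45)&(T[...,2]>-40)&(T[...,2]<60)
b=m&(hh[...,0]>95)&(hh[...,0]<130)&(hh[...,1]>110); print('side blue tool',np.percentile(T[b],[1,50,99],axis=0).round())
g=m&(hh[...,1]<60)&(T[...,2]<25); print('side grey tool',np.percentile(T[g],[1,50,99],axis=0).round())
```

```text
19.0 [ 439.72724124 -225.37891904   74.48487937] 5.352770081127514
-40 536 x [ 6. 11.] y [-15.  -9.   9.  16.]
-35 494 x [ 5. 11.] y [-15.  -9.   9.  16.]
-30 521 x [-5. 11.] y [-15.  -8.   9.  16.]
-25 402 x [ 6. 11.] y [-15.  -8.   9.  16.]
-20 245 x [ 6. 11.] y [-13.  -7.   8.  14.]
-15 30 x [10. 10.] y [-8. -7.  7.  9.]
-10 56 x [11. 19.] y [-1. -0.  1.  2.]
-5 163 x [ 3. 17.] y [-1. -1.  1.  2.]
5 3 x [20. 20.] y [7. 7. 7. 7.]
15 1 x [22. 22.] y [7. 7. 7. 7.]
20 640 x [16. 28.] y [-17.  -8.   9.  18.]
25 3223 x [-8. 29.] y [-24. -16.  16.  25.]
30 3910 x [-14.  30.] y [-39. -28.  28.  39.]
35 2497 x [-25.   7.] y [-39. -32.  32.  39.]
40 563 x [-30. -19.] y [-39. -31.  31.  39.]
blue in tool [[-21. -24. -59.]
 [ 12.   0.  -2.]
 [ 24.  24.  30.]]
side blue tool [[-21.  -6. -16.]
 [  1.   6.   6.]
 [ 24.  11.  28.]]
side grey tool [[-11. -41. -36.]
 [ 15.  11.  22.]
 [ 44.  39.  25.]]
```

Run:
```python
from knob import *
for n in('w1','w4','w5'):
    d=np.load(f'pics/{n}.npy'); C=cloud('wrist',d); im=cv2.imread(f'pics/{n}.png'); h=cv2.cvtColor(im,cv2.COLOR_BGR2HSV)
    m=(d>0)&(abs(C[...,1])<60)&(C[...,2]>-60)&(C[...,2]<22)&(abs(C[...,0])<25)&(h[...,1]<80)
    print(n)
    for z0 in range(-40,22,6):
        q=C[m&(C[...,2]>=z0)&(C[...,2]<z0+6)]
        if len(q)>5: a=abs(q[:,1]); print(' ',z0,len(q),'|y|',np.percentile(a,[2,50,98]).round(1),'x',np.percentile(q[:,0],[2,98]).round(1))
w=cv2.imread('pics/w5.png'); cv2.imwrite('pics/v6.png',cv2.resize(w[200:360,220:430],(788,600),interpolation=cv2.INTER_CUBIC))
```

```text
w1
  -40 730 |y| [41.8 44.4 55.9] x [-10.4  10.7]
  -34 517 |y| [41.8 43.3 54. ] x [-10.4  10.7]
  -28 112 |y| [41.8 42.9 43.4] x [-10.    9.7]
w4
  -40 632 |y| [31.1 35.1 44.5] x [-8.3 10.8]
  -34 614 |y| [31.1 34.9 44.8] x [-9.3 10.8]
  -28 430 |y| [31.1 33.9 43.7] x [-9.1 10.8]
  -22 106 |y| [31.2 32.3 37.8] x [-9.2 10.6]
w5
  -40 525 |y| [ 2.8  8.1 15.7] x [ 5.7 10.8]
  -34 497 |y| [ 2.7  8.8 15.8] x [ 5.4 10.7]
  -28 486 |y| [ 2.   9.3 16. ] x [ 5.2 10.7]
  -22 339 |y| [ 2.8  8.  14.9] x [ 5.8 10.7]
  -16 38 |y| [3.1 7.2 9.3] x [ 9.7 10.4]
  -10 145 |y| [0.1 0.7 1.6] x [ 5.5 18.5]
  -4 84 |y| [0.1 0.7 1.6] x [ 2.5 11.9]
```

View pics/v6.png

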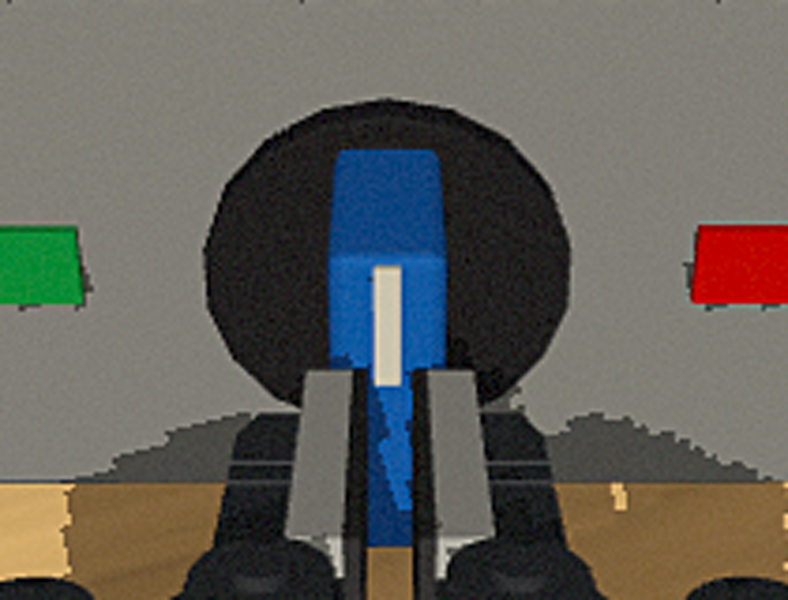

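The enlarged wrist view shows the closed fingertips still about 10 mm above the bar. Measured, they end near tool z = -15, not +19, so the real pads sit about 34 mm behind the nominal ones. I open, go about 34 mm deeper and grip again, after checking reach.

```bash
python3 - <<'E'
from knob import *
q=np.array(r.sense()['joint_pos'])
for o,tw in((-34,0),(-34,35),(-34,70),(-34,76),(40,76)):
    q,e=ik(*kp(o,tw,10,1),q); print(o,tw,q.round(),e.round(2))
rows(*kp(-34,0,10,1))
E
python3 -m handwheel '[[0,0,0,0,0,0,0.05],[0,0,0,0,0,0,0.05],[0,0,0,0,0,0,0.05],[0,0,0,0,0,0,0.05]]'
python3 -m handwheel '[[0,0,0.008,0,0,0,0.05],[0,0,0.008,0,0,0,0.05],[0,0,0.008,0,0,0,0.05],[0,0,0.006,0,0,0,0.05],[0,0,0.003,0,0,0,0.05],[0,0,0,0,0,0,0.05]]'
python3 -c "
from knob import *
rows(*kp(-34,0,10,1))"
```

```text
-34 0 [-41. -21. 134.  15.  45.  55.] 0.0
-34 35 [-46. -19. 134.  26.  48.  77.] 0.0
-34 70 [-51. -19. 136.  36.  49.  99.] 0.0
-34 76 [-52. -20. 137.  38.  49. 103.] 0.0
40 76 [-58. -34. 139.  34.  62. 106.] 0.0
2 rows of [-0.00038, 8e-05, 0.01741, 0.033, 0.027, 0.03] | total rot [0.1 0.1 0.1] shift [-0.8  0.2 34.8]
time: 18.25
tool_pos: [439.7, -225.4, 74.5]
tcp_rot: [179.9, -24.9, -14.3]
ft_force: [-0.2, -0.2, -0.7]
finger_gap: 50.1
grip_force: 0.0
time: 18.75
tool_pos: [452.9, -228.5, 43.7]
tcp_rot: [180.0, -24.9, -14.3]
ft_force: [-0.2, 0.5, -0.1]
finger_gap: 49.9
grip_force: 0.0
1 rows of [-2e-05, 0.00043, 0.0012, 0.028, 0.13, 0.046] | total rot [0.  0.1 0. ] shift [-0.   0.4  1.2]
```

```bash
python3 -m handwheel '[[0,0,0,0,0,0,0.035],[0,0,0,0,0,0,0.02],[0,0,0,0,0,0,0.01],[0,0,0,0,0,0,0.005],[0,0,0,0,0,0,0.005],[0,0,0,0,0,0,0.005],[0,0,0,0,0,0,0.005],[0,0,0,0,0,0,0.005]]' 40
python3 - <<'E'
from knob import *
st=pose(); s0=st; print(np.round(loc(s0[0]),1))
for tw in(24,48,72,78):
    T=Ro.from_rotvec(-O*np.radians(tw)); C=world(-68.2,-1,33); C=C+O*((s0[0]-C)@O)
    nx=(C+T.apply(s0[0]-C),T*s0[1]); rows(*nx,8 if tw<76 else 2,st); st=nx
E
```

```text
time: 19.42
tool_pos: [453.4, -228.7, 45.2]
tcp_rot: [179.9, -25.0, -14.3]
ft_force: [-3.5, 3.7, 6.2]
finger_gap: 13.4
grip_force: 39.9
[-72.6  -0.7   1.6]
8 rows of [2e-05, -0.00023, -0.0, 0.522, -0.002, 2.954] | total rot [ 4.2 -0.  23.6] shift [ 0.5 -1.7 -0.1]
8 rows of [2e-05, -0.00023, -0.0, 0.522, -0.002, 2.954] | total rot [ 4.2 -0.  23.6] shift [ 0.5 -1.7 -0.1]
8 rows of [2e-05, -0.00023, -0.0, 0.522, -0.002, 2.954] | total rot [ 4.2 -0.  23.6] shift [ 0.5 -1.7 -0.1]
2 rows of [2e-05, -0.00023, -0.0, 0.522, -0.002, 2.954] | total rot [ 1.  -0.   5.9] shift [ 0.1 -0.5 -0. ]
```

Gripped at 13.4 mm with 40 N. Twisting.

```bash
for i in 1 2; do python3 -m handwheel '[[0,-0.0002,0,0.52,0,2.95,0.005],[0,-0.0002,0,0.52,0,2.95,0.005],[0,-0.0003,0,0.52,0,2.95,0.005],[0,-0.0002,0,0.52,0,2.95,0.005],[0,-0.0002,0,0.52,0,2.95,0.005],[0,-0.0003,0,0.52,0,2.95,0.005],[0,-0.0002,0,0.52,0,2.95,0.005],[0,-0.0002,0,0.52,0,2.95,0.005]]'; done; python3 -c "
from h import *
print(r.sense()['wrist_torque'],r.sense()['joint_pos'])"
```

```text
time: 20.08
tool_pos: [454.1, -227.1, 45.4]
tcp_rot: [-165.5, -21.9, -40.0]
ft_force: [-2.3, 2.7, 5.0]
finger_gap: 13.2
grip_force: 39.9
time: 20.75
tool_pos: [455.3, -225.9, 46.0]
tcp_rot: [-154.0, -13.6, -63.2]
ft_force: [-2.9, 4.4, 5.7]
finger_gap: 13.4
grip_force: 39.9
[0.50801762 0.26993977 0.41795573] [-48.34303498 -19.43821575 134.6147497   29.35267052  48.76860509
  85.26165354]
```

```bash
cat > tw.py <<'E'
from knob import *
s=r.sense(); p,R=pose(); a=frame(U,-(O*np.cos(np.radians(10))+U*np.sin(np.radians(10))))
print('twist',((R*a.inv()).as_rotvec(degrees=True)@-O).round(1),'moment about -O at TCP',(np.array(s['wrist_torque'])@-O).round(3),'gap',s['finger_gap'])
m=np.load if 0 else None
E
python3 tw.py
python3 -m handwheel '[[0,-0.0002,0,0.52,0,2.95,0.005],[0,-0.0002,0,0.52,0,2.95,0.005],[0,-0.0003,0,0.52,0,2.95,0.005],[0,-0.0002,0,0.52,0,2.95,0.005],[0,-0.0002,0,0.52,0,2.95,0.005],[0,-0.0003,0,0.52,0,2.95,0.005]]'; python3 tw.py
python3 -m handwheel '[[0,-0.0002,0,0.35,0,2,0.005],[0,-0.0002,0,0.35,0,2,0.005]]'; python3 tw.py
python3 -m handwheel '[[0,-0.0002,0,0.35,0,2,0.005],[0,-0.0002,0,0.35,0,2,0.005]]'; python3 tw.py
```

```text
twist 48.0 moment about -O at TCP -0.099 gap 13.44438028767872
time: 21.25
tool_pos: [456.4, -225.4, 46.6]
tcp_rot: [-148.3, -5.1, -78.9]
ft_force: [-4.4, 4.1, 5.3]
finger_gap: 13.4
grip_force: 39.9
twist 65.9 moment about -O at TCP -0.2 gap 13.380993779921601
time: 21.42
tool_pos: [456.6, -225.3, 46.8]
tcp_rot: [-147.4, -3.0, -82.3]
ft_force: [-4.5, 3.4, 5.9]
finger_gap: 13.2
grip_force: 40.3
twist 70.0 moment about -O at TCP -0.502 gap 13.216913104049034
time: 21.58
tool_pos: [456.9, -225.2, 46.9]
tcp_rot: [-146.6, -0.8, -85.6]
ft_force: [-5.3, 2.9, 6.3]
finger_gap: 13.4
grip_force: 53.4
twist 73.9 moment about -O at TCP -1.453 gap 13.41684582215608
```

The moment jumped to 1.45 N m at 74°, so the knob is at its stop. Now I release and retreat.

```bash
python3 -m handwheel '[[0,0,0,0,0,0,0.07],[0,0,0,0,0,0,0.07],[0,0,0,0,0,0,0.07],[0,0,0,0,0,0,0.07],[0,0,0,0,0,0,0.07],[0,0,0,0,0,0,0.07],[0,0,0,0,0,0,0.07],[0,0,0,0,0,0,0.07]]'
python3 -m handwheel '[[0,0,-0.006,0,0,0,0.07],[0,0,-0.01,0,0,0,0.07],[0,0,-0.012,0,0,0,0.07],[0,0,-0.014,0,0,0,0.07],[0,0,-0.014,0,0,0,0.07],[0,0,-0.014,0,0,0,0.07],[0,0,-0.014,0,0,0,0.07],[0,0,-0.012,0,0,0,0.07]]'
python3 -m handwheel '[[0,0,0,0,0,0,0.07],[0,0,0,0,0,0,0.07],[0,0,0,0,0,0,0.07],[0,0,0,0,0,0,0.07]]'
python3 - <<'E'
from knob import *
p0,R0=pose(); w,d=save('wrist','w7'); c,dc=save('scene','s7'); e,de=save('side','d7')
W=(R0.apply(cloud('wrist',d).reshape(-1,3))+p0).reshape(480,640,3); analyse(W,d,w,'wrist')
cv2.imwrite('pics/v7.png',np.hstack([cv2.resize(w,(400,300)),cv2.resize(c[160:400,120:440],(400,300))]))
for n,dd,im in(('scene',dc,c),('side',de,e)):
    Q=cloud(n,dd); h=cv2.cvtColor(im,cv2.COLOR_BGR2HSV); k=(dd>0)&(Q[...,2]>212)&(np.hypot(Q[...,0]-570,Q[...,1]+258)<50)&(h[...,0]>100)&(h[...,0]<130); print(n,'cap top',k.sum(),Q[k].mean(0).round(1))
E
```

```text
time: 22.25
tool_pos: [456.8, -225.5, 46.4]
tcp_rot: [-146.6, -0.8, -85.6]
ft_force: [-0.0, -0.0, 0.1]
finger_gap: 70.0
grip_force: 0.0
time: 22.92
tool_pos: [403.5, -228.4, 127.7]
tcp_rot: [-146.6, -0.9, -85.6]
ft_force: [-0.3, -0.0, 0.7]
finger_gap: 70.2
grip_force: 0.0
time: 23.25
tool_pos: [404.0, -227.8, 125.6]
tcp_rot: [-146.7, -0.8, -85.6]
ft_force: [0.2, -0.5, -0.6]
finger_gap: 69.9
grip_force: 0.0
wrist fascia o -1.7 9170 blue 2470 u [-90.1 -69.4 -47.4] y [-8.6 -7.4  5. ] omax [37.9]
  top 1378 ((-69.1438217163086, -1.5413484573364258), (14.613452911376953, 43.644287109375), 89.81602478027344)
  dark 1757 u [-93.2 -44.6] y [-26.5  23.2]
scene cap top 232 [ 574.3 -261.8  218.5]
side cap top 256 [ 567.  -261.9  218.7]
```

View pics/v7.png

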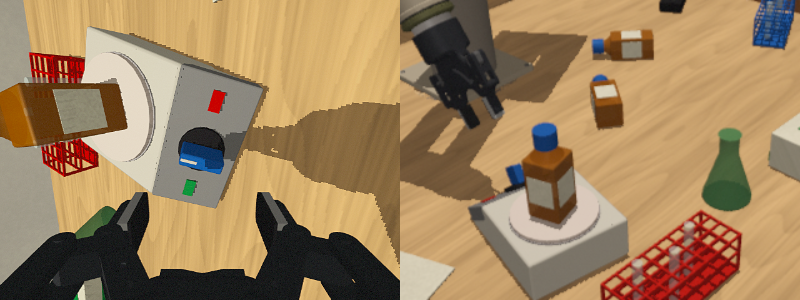

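The knob is back at rest, with its bar aligned to the slope at (200,157) left. The bottle is still standing mid-plate at (550,190) right, and the arm is clear of everything.

```bash
python3 -c "
from bench import r
print(r.hand_in())"
```

```text
the job is handed in; nothing more can be done
None
```

Handed in at about 23 s: the bottle stands upright mid-plate, the knob was twisted to its stop and sprang back by itself, and the flask, rack and carton were never touched.

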